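# Putting a delivery away in the pantry

### The arm

A 6-joint arm with a two-finger parallel gripper is mounted at the origin on the work surface. World frame = base frame: x ahead of the robot, y to its left, z up, the work surface at z = 0. Lengths are in m, angles in rad, forces in N, time in s.
With the tool pointing down it reaches from about 0.25 to 0.725 m from the base axis. Payload 4 kg.
Tool frame: the origin (TCP) lies on the centre line of the jaws, within the pads' length; the fingertips stand 22 mm ahead of it and the grasp point (between the pads) lies 3 mm ahead of it (bot.tip_reach is the distance from the TCP to the fingertips, in m); z points along the fingers, y is the line along which they close (so a half turn about z gives the same grasp; the last joint's range is limited). The gripper opens to 85 mm and grips with 20 to 120 N. Pads are 22 mm wide; open, the fingers measure 114 mm over their backs; the gripper's body (76 mm by 85 mm) begins 54 mm behind the grasp point. The pads swing forward as they close: fully open they stand 13 mm farther back than shut.
Start: joints at [1.243, 0.241, 0.005, 1.335, 0, 1.571], TCP at [0.161, 0.473, 0.253] pointing down, gripper open.
Joint ranges: [-2.72, 2.72], [-1.05, 1.87], [-1.09, 1.28], [-1.99, 2.15], [-1.42, 1.44], [-3.14, 3.14]. Speed limits (rad/s): [2.79, 2.79, 3.14, 3.14, 3.14, 3.14].

### API

Orientations are given as a unit quaternion [x, y, z, w].
In Python, from workcell import bot gives the robot as it stands. The module is installed in compiled form; this text tells all that it offers.
- The arm moves only by the tool apply_moves, never from a script. Its argument "commands" is a list of rows, each a list of 4 numbers: the shift along the tool's x, y, z scaled (see below), then the turn about the tool's z scaled (see below). In form: [[tx, ty, tz, roll], ...]. A call has exactly 5 rows; each row shifts and turns the commanded pose from where the row before left it, along the tool's axes as they then stand; what a row does not reach is not made up. The controller multiplies each number of a shift by 20 mm and each number of a turn by 60 degrees. A row lasts 1/12 s, in which the tool goes at most 41.7 mm and 7.16 degrees, less where a joint would pass 70% of its speed; a pose out of reach is approached as far as the arm can. A call with a number of a shift or a turn outside -1 to 1 is refused whole. A call with a gripper value outside its range is refused whole. "claw" is the closure, from 0 (fully open) to 1 (shut), set as the call begins (left out, the last holds). The fingers move at their own pace and stop on an object; the grip force is fixed at half the most. Time passes only in rows, so rows that do not move let the fingers close, or fill a call up. It gives the time, the measured TCP pose, the force, the opening and the grip force at its end, in the units of the state.
- bot.get_obs(): the state, without advancing time (a new reading comes with each control period).
- bot.camera(name): name is "scene" or "side" or "wrist"; returns a dict with "image" (420x560x3 uint8, blue, green, red), "camera_matrix" (3x3 intrinsics, pixels), "R" (3x3) and "t" (3): a world point X has camera coordinates R X + t. Camera axes: x right, y down, z forward; pixel columns grow to the right and rows downward; lengths in m; the calibration is good to about 2 mm. A picture is of the moment at which its call begins. There is no depth.
- bot.job_done(): hands the job in; it is judged then, once.
The state is a dict: "clock": time; "joint_pos": joint angles; "joint_vel": joint speeds; "tau": joint torques, N m; "eef_pos": TCP position; "tool_rot": TCP orientation; "ft_force": force on the tool from outside, world axes, zero at the start; "ft_torque": the same for the moment, N m; "grip_width": finger opening in m; "grasp_force": force on a finger pad.
Only numpy, scipy, OpenCV 4.12 (cv2) and the standard library are available. Lean on these libraries where they do the work, as an engineer would, in place of code of your own. Each camera call takes 0.05 s, during which the arm holds its last target. There are 200 camera calls.

### The job

Put the delivery away: pull the drawer open, lay every carton from the counter flat on the bottom of the drawer (none stacked on another) and slide the drawer fully shut; and stand every jar from the counter upright on the narrow raised shelf on top of the drawer unit, where one jar already stands. Leave that jar, the mug and the tin where they are.

Things in the scene. Friction and masses are not known exactly. Their poses are not given: they have to be found in the camera images.
- unit: low pine drawer unit, fixed to the counter, 220 (x, depth) x 380 (y) x 125 mm (z) with one white drawer front; origin: centre of its underside; its own -x side is the drawer front, which roughly faces the robot. Its 12 mm top board begins 15 mm behind the shut drawer front's outer face. A raised shelf stands on top
- unit_drawer0 (a joint): the drawer's travel in m: 0 fully shut, grows as it slides out along the unit's -x, up to 0.149 fully open; plain slide with light friction (about 1 N), it stays where it is left. At the start it is shut or up to 45 mm ajar
- unit_drawer0_handle (a point): middle of the drawer's steel bar handle, moves with the drawer; a horizontal round bar about 120 mm long along the unit's y, its middle line 35 mm in front of the drawer front and 87 mm above the counter; 11 mm thick, the gap between bar and front is about 29 mm
- drawer_floor (a point): centre of the drawer's inner floor, moves with the drawer, axes as the unit's; 22 mm above the counter. The inside is 175 mm along x and 318 mm along y, the walls rise 81 mm and the front panel 91 mm above this floor. With the drawer open by d, the uncovered part of the floor runs from x = -0.087 to x = -0.093 + d in this frame
- riser_top (a point): centre of the upper face of the narrow raised wooden shelf, axes as the unit's; 64 mm deep (x) and 380 mm long (y), 200 mm above the counter, open above, in front and behind; it lies 10 mm towards the drawer front from the unit's middle, so its front edge is 68 mm behind the shut drawer's outer face
- carton0: a plain brown cardboard carton with a white paper band, rigid, 100 x 54 x 48 mm (own x, y, z), 0.2 kg, lying flat on the counter; origin: centre of its underside. There may be two or three cartons; None from the start means absent
- carton1: a plain brown cardboard carton with a white paper band, rigid, 100 x 54 x 48 mm (own x, y, z), 0.2 kg, lying flat on the counter; origin: centre of its underside. There may be two or three cartons; None from the start means absent
- carton2: a plain brown cardboard carton with a white paper band, rigid, 100 x 54 x 48 mm (own x, y, z), 0.2 kg, lying flat on the counter; origin: centre of its underside. There may be two or three cartons; None from the start means absent
- jar0: a squat filled storage jar with a white lid, 60 mm diameter, 80 mm tall, 0.25 kg, straight-sided, standing on the counter; origin: centre of its underside. There may be two or three such jars; None from the start means absent
- jar1: a squat filled storage jar with a white lid, 60 mm diameter, 80 mm tall, 0.25 kg, straight-sided, standing on the counter; origin: centre of its underside. There may be two or three such jars; None from the start means absent
- jar2: a squat filled storage jar with a white lid, 60 mm diameter, 80 mm tall, 0.25 kg, straight-sided, standing on the counter; origin: centre of its underside. There may be two or three such jars; None from the start means absent
- shelf_jar: a jar like the others (60 mm diameter, 80 mm tall) that already stands somewhere along the raised shelf; it stays there; origin: centre of its underside
- mug: white mug, 76 mm diameter without its handle (at its own +y), 80 mm tall, standing on the counter among the delivery; to be left alone; origin: centre of its underside
- tin: steel tin with a paper label, 74 mm diameter, 84 mm tall, standing on the counter among the delivery; to be left alone; origin: centre of its underside
There are look-alikes about, which are no part of the job. What is shaped like the jar1 but blue or pink is not meant.

How it is judged:
By the outcome, as a careful person would: the job done as asked, in the order asked, and still so for the second after the job is handed in, with the robot touching nothing.
Of carton0, carton1, carton2 only 2 to 3 are there at a start; the rules pass over those that are not, and their reading is None.
Of jar0, jar1, jar2 only 2 to 3 are there at a start; the rules pass over those that are not, and their reading is None.
At some moment in a run one of carton0, carton1, carton2 may be knocked a few centimetres aside while the robot is not near it.
It also fails if it takes over 210 s, if anything falls off the work surface, if the arm or the gripper's body presses on something with over 40 N, if the wrist force passes 120 N, or if a joint passes its speed limit or range.

## Working session

There is one attempt and no reset: what is moved stays moved. The work goes in short steps, Python scripts to look and compute and a tool call to move; the robot and the scene stay as the last step left them, time stands still between calls to the robot, and variables do not carry over. Pictures are saved under pics/ and viewed, at most 14 in all, crops included, and the job is handed in when it is done.

Besides the shell and the picture viewer there is one more tool, called after ">>>" as name([rows], argument=value, ...), one row to a line, values as JSON. apply_moves: Moves the arm, as the interface text tells. Shifts and turns lie within -1 to 1; 1 stands for 20 mm of shift or 60 degrees of turn. Its arguments: {"type":"object","properties":{"commands":{"type":"array","items":{"type":"array","items":{"type":"number","minimum":-1,"maximum":1}}},"claw":{"type":"number"}},"required":["commands"]}

```bash
mkdir -p pics; cat > h.py <<'E'
from workcell import bot
import numpy as np, cv2
def shot(n,f):
    c=bot.camera(n); cv2.imwrite('pics/'+f+'.png',c['image']); np.savez('pics/'+f+'.npz',K=c['camera_matrix'],R=c['R'],t=c['t']); return c
def ray(f,u,v,z):
    d=np.load('pics/'+f+'.npz'); R,t=d['R'],d['t']
    o=-R.T@t; r=R.T@np.linalg.inv(d['K'])@np.array([u,v,1.]); return o+r*(z-o[2])/r[2]
def proj(f,P):
    d=np.load('pics/'+f+'.npz'); p=d['K']@(d['R']@np.array(P,float)+d['t']); return p[:2]/p[2]
E
python3 - <<'E'
from h import *
for n in('scene','side','wrist'):
    c=shot(n,n+'0'); print(n,(-c['R'].T@c['t']).round(3),c['R'][2].round(2),c['camera_matrix'][0,0])
a=cv2.imread('pics/scene0.png');b=cv2.imread('pics/side0.png')
cv2.imwrite('pics/s0.png',cv2.resize(a,(800,600),interpolation=cv2.INTER_CUBIC))
cv2.imwrite('pics/d0.png',cv2.resize(b,(800,600),interpolation=cv2.INTER_CUBIC))
o=bot.get_obs(); print(o['eef_pos'],o['tool_rot'],o['grip_width'],bot.tip_reach)
E
```

```text
scene [1.09  0.029 0.847] [-0.65 -0.02 -0.76] 394.95588814152086
side [ 0.244 -1.023  0.992] [ 0.19  0.76 -0.63] 521.5720711770871
wrist [0.083 0.5   0.373] [ 0.3  -0.11 -0.95] 319.81671782052797
[0.16083694 0.47295979 0.25262633] [ 1.63183736e-01  9.86595367e-01 -7.94398876e-04 -1.38008688e-04] 0.08547492147371791 0.022
```

View pics/s0.png

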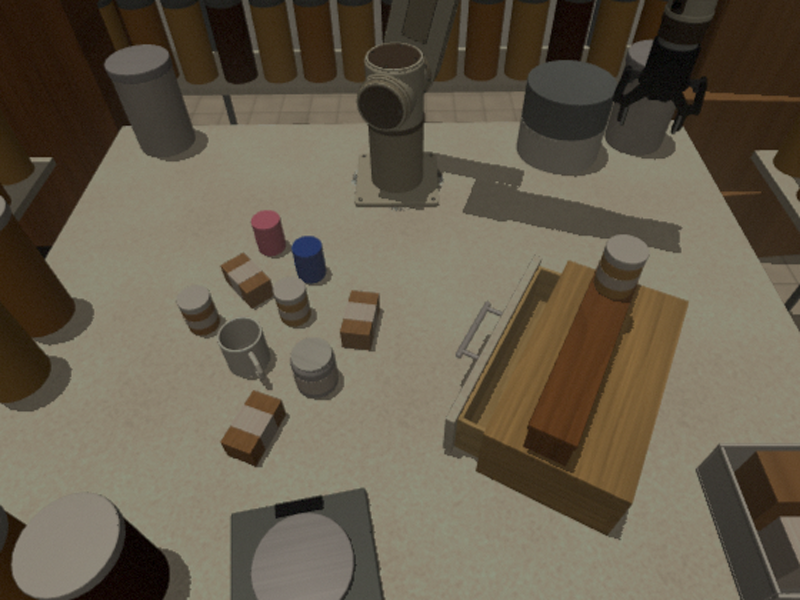

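View pics/d0.png

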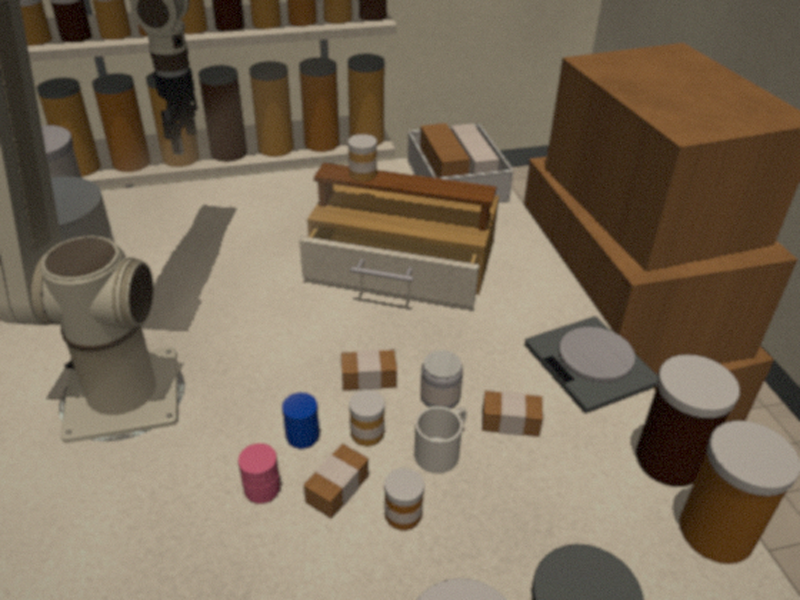

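```bash
python3 - <<'E'
from h import *
def crop(f,x,y,w,h,s,o):
    a=cv2.imread('pics/'+f+'.png')[y:y+h,x:x+w]; a=cv2.resize(a,None,fx=s,fy=s,interpolation=cv2.INTER_CUBIC)
    for i in range(0,w,20): cv2.putText(a,str(x+i),(i*s,10),0,.35,(0,0,255)); cv2.line(a,(i*s,12),(i*s,18),(0,0,255))
    for i in range(0,h,20): cv2.putText(a,str(y+i),(0,i*s+4),0,.35,(0,0,255))
    cv2.imwrite('pics/'+o+'.png',a)
crop('side0',165,240,220,135,3,'c1') if 0 else crop('side0',190,240,200,140,4,'c1')
crop('scene0',120,145,160,185,3,'c2')
crop('scene0',300,160,190,200,3,'c3')
E
```

```text
(no output)
```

View pics/c1.png

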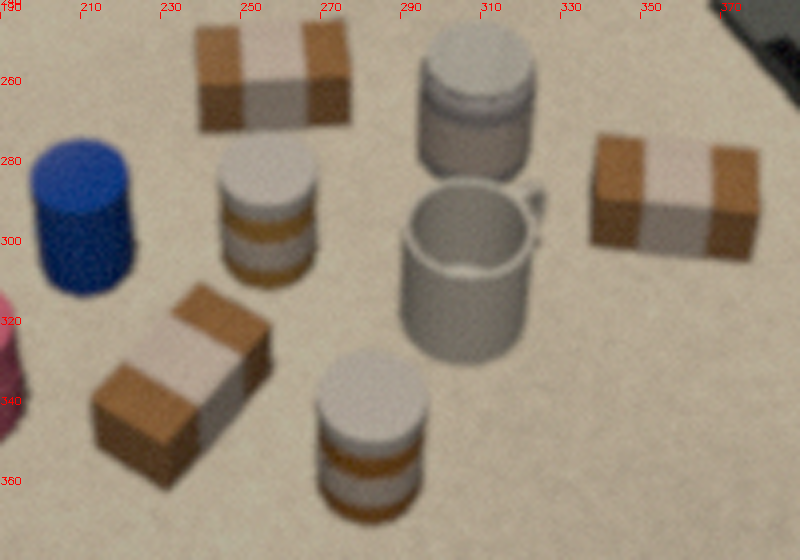

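View pics/c3.png

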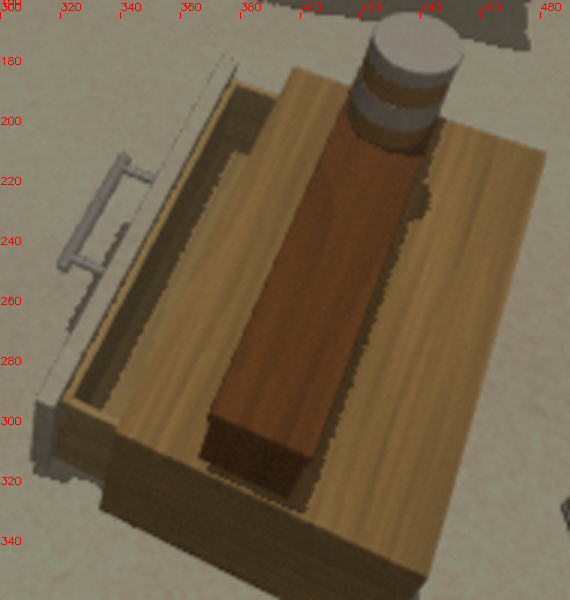

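```bash
python3 - <<'E'
from h import *
from scipy.optimize import least_squares
S=lambda x,y:(190+(x+.5)/4-.5,240+(y+.5)/4-.5)
C=lambda x,y:(300+(x+.5)/3-.5,160+(y+.5)/3-.5)
def rect(f,px,z,lx,ly):
    px=[(u) for u in px]
    def loc(p):
        c,s=np.cos(p[2]),np.sin(p[2]); return [(p[0]+c*a*lx/2-s*b*ly/2,p[1]+s*a*lx/2+c*b*ly/2,z) for a,b in((-1,1),(1,1),(1,-1),(-1,-1))]
    W=np.array([ray(f,u,v,z) for u,v in px]); d=W[1]-W[0]
    r=least_squares(lambda p:np.ravel([np.array(proj(f,q))-u for q,u in zip(loc(p),px)]),[*W.mean(0)[:2],np.arctan2(d[1],d[0])])
    return W,r
for n,p in dict(A=[(196,28),(343,20),(350,76),(200,86)],B=[(597,136),(759,149),(757,211),(592,199)],C=[(93,400),(200,284),(271,324),(167,444)]).items():
    W,r=rect('side0',[S(*q) for q in p],.048,.1,.054)
    print(n,r.x.round(4),np.degrees(r.x[2]).round(1),'sides',[np.linalg.norm(W[i]-W[i-1]).round(3) for i in range(4)],'res',np.abs(r.fun).max().round(2))
for n,p,z in(('jar1',(267,164),.08),('jar2',(373,383),.08),('mug',(467,228),.08),('tin',(478,58),.084),('blue',(81,175),.08)):print(n,ray('side0',*S(*p),z).round(4))
print('shelfjar',ray('scene0',*C(417,48),.28).round(4))
W,r=rect('scene0',[C(*q) for q in[(294,68),(546,153),(428,577),(118,432)]],.125,.205,.38)
print(W.round(3),r.x.round(4),np.degrees(r.x[2]),'sides',[np.linalg.norm(W[i]-W[i-1]).round(3) for i in range(4)],r.fun.round(1))
print('handle',ray('scene0',*C(123,158),.092).round(4),ray('scene0',*C(65,265),.092).round(4))
for q in((208,413),(315,460)):print('riser',ray('scene0',*C(*q),.2).round(4))
E
```

```text
A [ 0.4415 -0.0676 -0.138 ] -7.9 sides [np.float64(0.054), np.float64(0.097), np.float64(0.052), np.float64(0.096)] res 0.87
B [ 0.6593 -0.2257 -0.3539] -20.3 sides [np.float64(0.053), np.float64(0.1), np.float64(0.052), np.float64(0.098)] res 0.86
C [ 0.3419 -0.2973  0.748 ] 42.9 sides [np.float64(0.051), np.float64(0.098), np.float64(0.05), np.float64(0.097)] res 1.07
jar1 [ 0.4118 -0.192   0.08  ]
jar2 [ 0.434  -0.3587  0.08  ]
mug [ 0.5131 -0.266   0.08  ]
tin [ 0.5575 -0.1377  0.084 ]
blue [ 0.3036 -0.1763  0.08  ]
shelfjar [0.5231 0.3352 0.28  ]
[[0.391 0.311 0.125]
 [0.485 0.49  0.125]
 [0.82  0.311 0.125]
 [0.724 0.133 0.125]] [0.6046 0.3111 1.0804] 61.8997101746909 sides [np.float64(0.378), np.float64(0.203), np.float64(0.379), np.float64(0.203)] [-0.3 -0.6  0.4 -0.1  0.6  0.3 -0.7 -0.2]
handle [0.461  0.1638 0.092 ] [0.5678 0.1094 0.092 ]
riser [0.7499 0.1766 0.2   ]
riser [0.78   0.2343 0.2   ]
```

View pics/c2.png

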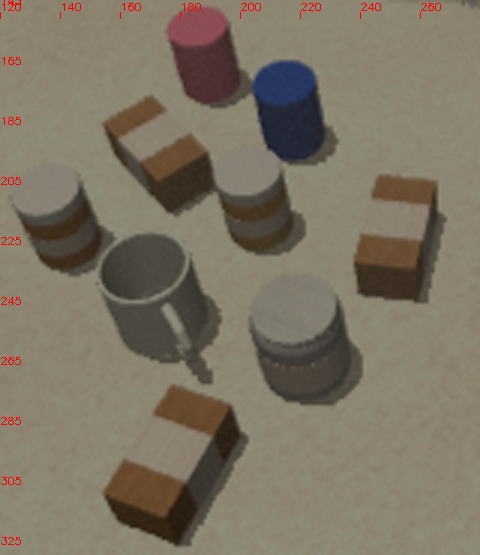

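```bash
cat >> h.py <<'E'
U=np.array([.6011,.3045]); YU=61.9
def unit(x,y):
    a=np.radians(YU); return U+x*np.array([np.cos(a),np.sin(a)])+y*np.array([-np.sin(a),np.cos(a)])
def state():
    o=bot.get_obs(); x,y,z,w=o['tool_rot']
    ty=np.array([2*(x*y-z*w),1-2*(x*x+z*z)]); return np.array(o['eef_pos']),np.degrees(np.arctan2(ty[1],ty[0])),o
def plan(*wps,step=20):
    "each wp (x,y,z[,a]): a = world angle of tool y, taken mod 180; turns first, then shifts; rows in command units"
    p,a,o=state(); print('t %.1f'%o['clock'],'at',p.round(4),'a %.1f'%a,'w %.4f'%o['grip_width'],'f',np.round(o['ft_force'],1))
    for wp in wps:
        wp=list(wp)
        if len(wp)>3 and wp[3] is not None:
            j=np.degrees(np.arctan2(wp[1],wp[0])); t=(wp[3]-j)%180+j; d=-((t-a+180)%360-180)
            n=max(5,int(np.ceil(abs(d)/7.1/5)*5)); q=round(d/60/n,4); print('  TURN %.1f deg: %d rows of roll'%(d,n),q); a-=q*60*n
        r=np.radians(a); ty=np.array([np.cos(r),np.sin(r),0]); tx=np.array([-np.sin(r),np.cos(r),0])
        D=np.array(wp[:3])-p; v=np.array([D@tx,D@ty,-D[2]])*1000
        n=max(5,int(np.ceil(np.abs(v).max()/step/5)*5)); q=(v/n/20).round(2)+0; print('  SHIFT to',np.round(wp[:3],4),': %d rows of'%n,q.tolist())
        s=q*n*.02; p=p+s[0]*tx+s[1]*ty-np.array([0,0,s[2]])
E
python3 - <<'E'
from h import *
# check tx: tool x at world angle a+90
h=unit(-.189,0); print(h)
plan((*h,.2,YU))
E
```

```text
[0.51207875 0.13777802]
t 0.1 at [0.1608 0.473  0.2526] a 71.2 w 0.0855 f [ 0.5  0.1 -1.1]
  TURN 9.3 deg: 5 rows of roll 0.0311
  SHIFT to [0.5121 0.1378 0.2   ] : 25 rows of [-0.94, -0.26, 0.11]
```

>>> apply_moves([
  [0,0,0,0.0311],
  [0,0,0,0.0311],
  [0,0,0,0.0311],
  [0,0,0,0.0311],
  [0,0,0,0.0311],
], claw=0.7)

```text
clock: 0.57
eef_pos: [0.1609, 0.4731, 0.2529]
tool_rot: [0.244, 0.97, -0.0, -0.0]
ft_force: [0.4, 0.0, 0.6]
grip_width: 0.0267
grasp_force: 0.0
```

>>> apply_moves([
  [-0.94,-0.26,0.11,0],
  [-0.94,-0.26,0.11,0],
  [-0.94,-0.26,0.11,0],
  [-0.94,-0.26,0.11,0],
  [-0.94,-0.26,0.11,0],
])

```text
clock: 0.98
eef_pos: [0.232, 0.4053, 0.2419]
tool_rot: [0.243, 0.97, -0.0, -0.0]
ft_force: [1.2, -0.1, 0.3]
grip_width: 0.0259
grasp_force: 0.0
```

>>> apply_moves([
  [-0.94,-0.26,0.11,0],
  [-0.94,-0.26,0.11,0],
  [-0.94,-0.26,0.11,0],
  [-0.94,-0.26,0.11,0],
  [-0.94,-0.26,0.11,0],
])

```text
clock: 1.4
eef_pos: [0.3027, 0.338, 0.231]
tool_rot: [0.243, 0.97, -0.0, -0.0]
ft_force: [-0.3, 0.3, 0.3]
grip_width: 0.0256
grasp_force: 0.0
```

>>> apply_moves([
  [-0.94,-0.26,0.11,0],
  [-0.94,-0.26,0.11,0],
  [-0.94,-0.26,0.11,0],
  [-0.94,-0.26,0.11,0],
  [-0.94,-0.26,0.11,0],
])

```text
clock: 1.82
eef_pos: [0.3734, 0.2708, 0.2199]
tool_rot: [0.243, 0.97, -0.0, -0.0]
ft_force: [0.0, 0.8, -0.9]
grip_width: 0.0259
grasp_force: 0.0
```

>>> apply_moves([
  [-0.94,-0.26,0.11,0],
  [-0.94,-0.26,0.11,0],
  [-0.94,-0.26,0.11,0],
  [-0.94,-0.26,0.11,0],
  [-0.94,-0.26,0.11,0],
])

```text
clock: 2.23
eef_pos: [0.444, 0.2036, 0.2089]
tool_rot: [0.243, 0.97, -0.0, -0.0]
ft_force: [0.5, -1.0, 0.5]
grip_width: 0.0261
grasp_force: 0.0
```

>>> apply_moves([
  [-0.94,-0.26,0.11,0],
  [-0.94,-0.26,0.11,0],
  [-0.94,-0.26,0.11,0],
  [-0.94,-0.26,0.11,0],
  [-0.94,-0.26,0.11,0],
])

```text
clock: 2.65
eef_pos: [0.5147, 0.1364, 0.1978]
tool_rot: [0.243, 0.97, -0.0, -0.0]
ft_force: [-0.1, 0.8, 0.8]
grip_width: 0.0253
grasp_force: 0.0
```

```bash
python3 - <<'E'
from h import *
plan((*unit(-.189,0),.09))
shot('wrist','w1'); print(bot.get_obs()['joint_pos'])
for y in(-.06,0,.06): print('bar pred',proj('w1',[*unit(-.189,y),.087]).round(1))
a=cv2.imread('pics/w1.png')
cv2.imwrite('pics/w1b.png',cv2.resize(a,(800,600),interpolation=cv2.INTER_CUBIC))
E
```

```text
t 2.6 at [0.5147 0.1364 0.1978] a 61.9 w 0.0253 f [-0.1  0.8  0.8]
  SHIFT to [0.5121 0.1378 0.09  ] : 10 rows of [0.01, 0.0, 0.54]
[ 0.2552122   0.33737069 -0.0107804   1.22209854 -0.002412    0.7487863 ]
bar pred [281.4 278.2]
bar pred [281.5 209.5]
bar pred [281.7 129. ]
```

View pics/w1b.png

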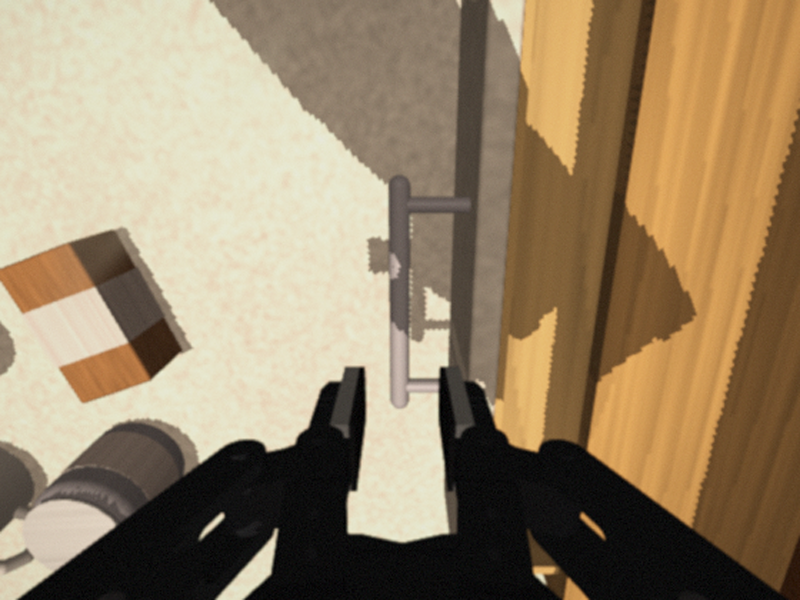

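>>> apply_moves([
  [0.01,0,0.54,0],
  [0.01,0,0.54,0],
  [0.01,0,0.54,0],
  [0.01,0,0.54,0],
  [0.01,0,0.54,0],
])

```text
clock: 3.12
eef_pos: [0.5131, 0.1377, 0.1435]
tool_rot: [0.243, 0.97, -0.0, -0.0]
ft_force: [-0.1, 0.1, 0.2]
grip_width: 0.0258
grasp_force: 0.0
```

>>> apply_moves([
  [0.01,0,0.54,0],
  [0.01,0,0.54,0],
  [0.01,0,0.54,0],
  [0.01,0,0.54,0],
  [0.01,0,0.54,0],
])

```text
clock: 3.53
eef_pos: [0.5131, 0.1392, 0.0914]
tool_rot: [0.243, 0.97, 0.002, 0.0]
ft_force: [-19.3, 4.6, 79.7]
grip_width: 0.0259
grasp_force: 35.0
```

>>> apply_moves([
  [0,0,0,0],
  [0,0,0,0],
  [0,0,0,0],
  [0,0,0,0],
  [0,0,0,0],
], claw=1)

```text
clock: 3.95
eef_pos: [0.5135, 0.1388, 0.0915]
tool_rot: [0.243, 0.97, 0.001, 0.001]
ft_force: [0.2, 0.3, 7.0]
grip_width: 0.0089
grasp_force: 58.5
```

>>> apply_moves([
  [0,-0.5,0,0],
  [0,-0.5,0,0],
  [0,-0.5,0,0],
  [0,-0.5,0,0],
  [0,-0.5,0,0],
])

```text
clock: 4.37
eef_pos: [0.4898, 0.0944, 0.0915]
tool_rot: [0.243, 0.97, 0.001, 0.001]
ft_force: [-0.7, 0.7, 6.9]
grip_width: 0.0087
grasp_force: 59.6
```

>>> apply_moves([
  [0,-0.4,0,0],
  [0,-0.4,0,0],
  [0,-0.4,0,0],
  [0,-0.4,0,0],
  [0,-0.4,0,0],
])

```text
clock: 4.78
eef_pos: [0.4709, 0.059, 0.0915]
tool_rot: [0.243, 0.97, 0.001, 0.001]
ft_force: [-1.1, 1.8, 6.6]
grip_width: 0.0088
grasp_force: 59.6
```

>>> apply_moves([
  [0,-0.15,0,0],
  [0,-0.15,0,0],
  [0,-0.15,0,0],
  [0,-0.15,0,0],
  [0,-0.15,0,0],
])

```text
clock: 5.2
eef_pos: [0.4638, 0.0458, 0.0915]
tool_rot: [0.243, 0.97, 0.001, 0.001]
ft_force: [-0.0, 1.3, 7.5]
grip_width: 0.009
grasp_force: 59.7
```

>>> apply_moves([
  [0,-0.03,0,0],
  [0,-0.03,0,0],
  [0,0,0,0],
  [0,0,0,0],
  [0,0,0,0],
])

```text
clock: 5.62
eef_pos: [0.4632, 0.0447, 0.0915]
tool_rot: [0.243, 0.97, 0.001, 0.001]
ft_force: [-0.6, 0.2, 8.0]
grip_width: 0.0092
grasp_force: 59.8
```

```bash
python3 - <<'E'
from h import *
plan(); p,a,o=state(); print('unit x of tcp',(p[:2]-U)@(unit(1,0)-U),o['grasp_force'])
shot('side','s2'); shot('scene','c2s'); a=cv2.imread('pics/s2.png')
cv2.imwrite('pics/s2b.png',cv2.resize(a[120:400,120:493],(800,600),interpolation=cv2.INTER_CUBIC))
E
```

```text
t 5.6 at [0.4632 0.0447 0.0915] a 61.9 w 0.0092 f [-0.6  0.2  8. ]
unit x of tcp -0.2941488966116823 59.750497341156006
```

View pics/s2b.png

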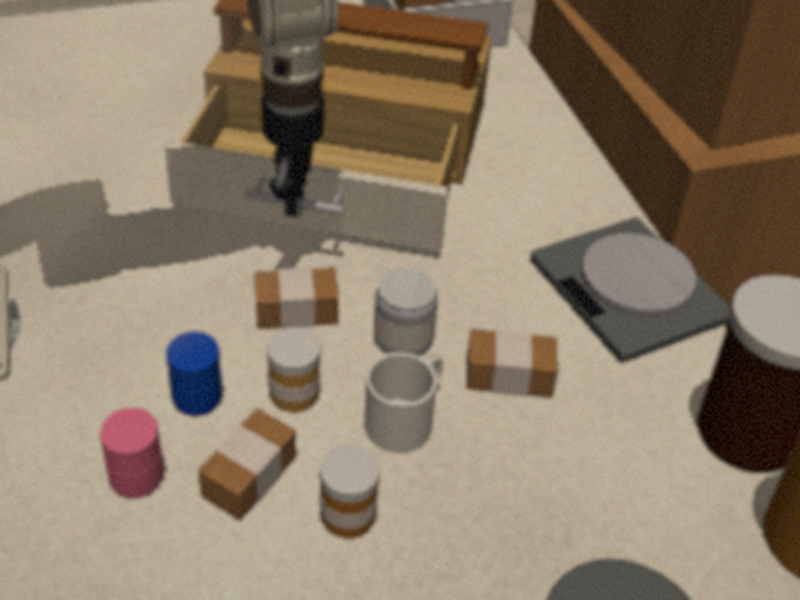

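>>> apply_moves([
  [0,0,0,0],
  [0,0,-0.1,0],
  [0,0,-0.3,0],
  [0,0,-0.6,0],
  [0,0,-1,0],
], claw=0.86)

```text
clock: 6.13
eef_pos: [0.4605, 0.0442, 0.1291]
tool_rot: [0.243, 0.97, -0.001, -0.002]
ft_force: [0.3, 0.2, -0.6]
grip_width: 0.0121
grasp_force: 0.0
```

>>> apply_moves([
  [0,0,-1,0],
  [0,0,-1,0],
  [0,0,-0.5,0],
  [0,0,0,0],
  [0,0,0,0],
])

```text
clock: 6.55
eef_pos: [0.4626, 0.0444, 0.1806]
tool_rot: [0.243, 0.97, 0.0, 0.0]
ft_force: [-0.1, -0.5, 0.2]
grip_width: 0.012
grasp_force: 0.0
```

```bash
python3 - <<'E'
from h import *
plan((.4415,-.0676,.18,82.1),(.4415,-.0676,.031))
E
```

```text
t 6.5 at [0.4626 0.0444 0.1806] a 61.9 w 0.0120 f [-0.1 -0.5  0.2]
  TURN -20.2 deg: 5 rows of roll -0.0674
  SHIFT to [ 0.4415 -0.0676  0.18  ] : 10 rows of [0.03, -0.57, 0.0]
  SHIFT to [ 0.4415 -0.0676  0.031 ] : 10 rows of [0.0, 0.0, 0.75]
```

>>> apply_moves([
  [0,0,0,-0.0674],
  [0,0,0,-0.0674],
  [0,0,0,-0.0674],
  [0,0,0,-0.0674],
  [0,0,0,-0.0674],
], claw=0)

```text
clock: 6.97
eef_pos: [0.4612, 0.0443, 0.1787]
tool_rot: [0.067, 0.998, -0.0, -0.002]
ft_force: [0.4, 0.7, 0.7]
grip_width: 0.0719
grasp_force: 0.0
```

>>> apply_moves([
  [0.03,-0.57,0,0],
  [0.03,-0.57,0,0],
  [0.03,-0.57,0,0],
  [0.03,-0.57,0,0],
  [0.03,-0.57,0,0],
])

```text
clock: 7.38
eef_pos: [0.4511, -0.0131, 0.1801]
tool_rot: [0.07, 0.998, -0.0, -0.0]
ft_force: [1.2, 0.2, 0.2]
grip_width: 0.0856
grasp_force: 0.0
```

>>> apply_moves([
  [0.03,-0.57,0,0],
  [0.03,-0.57,0,0],
  [0.03,-0.57,0,0],
  [0.03,-0.57,0,0],
  [0.03,-0.57,0,0],
])

```text
clock: 7.8
eef_pos: [0.4404, -0.0692, 0.1804]
tool_rot: [0.07, 0.998, -0.0, 0.0]
ft_force: [-1.3, 0.2, -0.5]
grip_width: 0.0853
grasp_force: 0.0
```

>>> apply_moves([
  [0,0,0.75,0],
  [0,0,0.75,0],
  [0,0,0.75,0],
  [0,0,0.75,0],
  [0,0,0.75,0],
])

```text
clock: 8.22
eef_pos: [0.4406, -0.0687, 0.1048]
tool_rot: [0.07, 0.998, -0.0, 0.0]
ft_force: [0.4, -0.2, -0.4]
grip_width: 0.0854
grasp_force: 0.0
```

```bash
python3 - <<'E'
from h import *
plan((.4415,-.0676,.031)); print(bot.get_obs()['joint_pos'])
shot('wrist','w2'); shot('side','s3'); a=cv2.imread('pics/w2.png')
cv2.imwrite('pics/w2b.png',a)
E
```

```text
t 8.2 at [ 0.4406 -0.0687  0.1048] a 82.0 w 0.0854 f [ 0.4 -0.2 -0.4]
  SHIFT to [ 0.4415 -0.0676  0.031 ] : 5 rows of [-0.01, 0.01, 0.74]
[-1.54664493e-01  2.63311704e-01 -3.82827289e-01  9.24103793e-01
 -9.99273332e-05 -1.51378233e-02]
```

View pics/w2b.png

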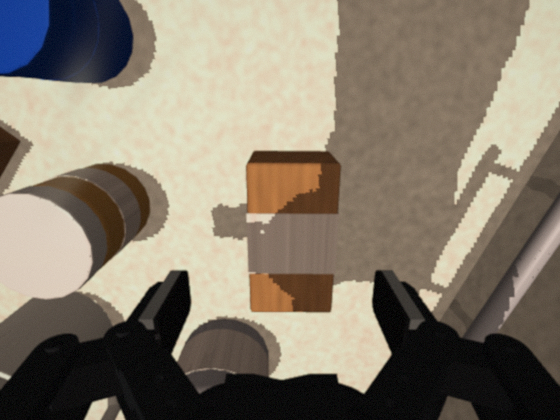

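```bash
cat >> h.py <<'E'
def cart(f,x,y,yaw,z=.048):
    c,s=np.cos(yaw),np.sin(yaw); return [proj(f,(x+c*a*.05-s*b*.027,y+s*a*.05+c*b*.027,z)) for a,b in((-1,1),(1,1),(1,-1),(-1,-1))]
from scipy.optimize import least_squares
def fit(f,px,x0,z=.048):
    r=least_squares(lambda p:np.ravel(np.array(cart(f,*p,z))-px),x0); return r.x,np.abs(r.fun).max()
E
python3 - <<'E'
from h import *
print(np.round(cart('w2',.4415,-.0676,-.138),0).tolist())
print(fit('w2',np.array([(340,163),(331,311),(250,311),(247,163)]),[.4415,-.0676,-.138]))
plan((.4415,-.0676,.031))
E
```

```text
[[332.0, 163.0], [324.0, 313.0], [242.0, 313.0], [235.0, 163.0]]
(array([ 0.44186306, -0.06247965, -0.14416794]), np.float64(1.9421419527778312))
t 8.3 at [ 0.4386 -0.0682  0.1033] a 82.0 w 0.0854 f [ 0.1  0.6 -0.6]
  SHIFT to [ 0.4415 -0.0676  0.031 ] : 5 rows of [-0.03, 0.01, 0.72]
```

>>> apply_moves([
  [0,0.06,0.73,0],
  [0,0.06,0.73,0],
  [0,0.06,0.73,0],
  [0,0.05,0.73,0],
  [0,0.05,0.73,0],
])

```text
clock: 8.73
eef_pos: [0.4424, -0.0627, 0.0328]
tool_rot: [0.069, 0.998, -0.0, 0.001]
ft_force: [-0.9, 0.2, 0.1]
grip_width: 0.0855
grasp_force: 0.0
```

>>> apply_moves([
  [0,0,0,0],
  [0,0,0,0],
  [0,0,0,0],
  [0,0,0,0],
  [0,0,0,0],
], claw=1)

```text
clock: 9.15
eef_pos: [0.4427, -0.0624, 0.0336]
tool_rot: [0.069, 0.998, -0.0, 0.001]
ft_force: [0.3, -0.3, 3.7]
grip_width: 0.0532
grasp_force: 64.1
```

>>> apply_moves([
  [0,0,0,0],
  [0,0,-0.5,0],
  [0,0,-1,0],
  [0,0,-1,0],
  [0,0,-1,0],
])

```text
clock: 9.57
eef_pos: [0.4409, -0.0619, 0.1028]
tool_rot: [0.069, 0.998, 0.0, -0.001]
ft_force: [0.8, 0.2, -1.3]
grip_width: 0.0536
grasp_force: 63.5
```

>>> apply_moves([
  [0,0,-1,0],
  [0,0,-1,0],
  [0,0,-1,0],
  [0,0,-1,0],
  [0,0,-0.5,0],
])

```text
clock: 9.98
eef_pos: [0.4423, -0.0621, 0.1947]
tool_rot: [0.069, 0.998, -0.0, 0.001]
ft_force: [0.7, -0.3, -2.0]
grip_width: 0.0531
grasp_force: 63.5
```

```bash
python3 - <<'E'
from h import *
q=unit(-.166,.1); print(q, state()[2]['grasp_force'])
plan((*q,.19,YU+90),(*q,.1),(*q,.055))
E
```

```text
[0.43469934 0.20516813] 63.53315591812134
t 10.0 at [ 0.4423 -0.0621  0.1947] a 82.1 w 0.0531 f [ 0.7 -0.3 -2. ]
  TURN -69.8 deg: 10 rows of roll -0.1163
  SHIFT to [0.4347 0.2052 0.19  ] : 15 rows of [-0.77, 0.44, 0.02]
  SHIFT to [0.4347 0.2052 0.1   ] : 5 rows of [-0.01, 0.01, 0.89]
  SHIFT to [0.4347 0.2052 0.055 ] : 5 rows of [0.0, 0.0, 0.45]
```

>>> apply_moves([
  [0,0,0,-0.1163],
  [0,0,0,-0.1163],
  [0,0,0,-0.1163],
  [0,0,0,-0.1163],
  [0,0,0,-0.1163],
])

```text
clock: 10.4
eef_pos: [0.4412, -0.0619, 0.1921]
tool_rot: [-0.236, 0.972, 0.0, -0.0]
ft_force: [0.5, -0.7, -1.8]
grip_width: 0.0534
grasp_force: 63.8
```

>>> apply_moves([
  [0,0,0,-0.1163],
  [0,0,0,-0.1163],
  [0,0,0,-0.1163],
  [0,0,0,-0.1163],
  [0,0,0,-0.1163],
])

```text
clock: 10.82
eef_pos: [0.4411, -0.0619, 0.1921]
tool_rot: [-0.517, 0.856, 0.0, -0.0]
ft_force: [0.6, 0.2, -2.3]
grip_width: 0.0532
grasp_force: 63.8
```

```bash
python3 - <<'E'
from h import *
q=unit(-.166,.088)
plan((*q,.19,YU+90),(*q,.1),(*q,.056)); print(bot.get_obs()['joint_pos'])
E
```

```text
t 10.8 at [ 0.4411 -0.0619  0.1921] a 152.2 w 0.0532 f [ 0.6  0.2 -2.3]
  TURN 0.3 deg: 5 rows of roll 0.0011
  SHIFT to [0.4453 0.1995 0.19  ] : 15 rows of [-0.78, 0.4, 0.01]
  SHIFT to [0.4453 0.1995 0.1   ] : 5 rows of [0.01, -0.01, 0.89]
  SHIFT to [0.4453 0.1995 0.056 ] : 5 rows of [0.0, 0.0, 0.44]
[-1.39507000e-01  1.72933444e-01 -2.45296779e-01  1.15349265e+00
  6.92069831e-05 -1.22577820e+00]
```

>>> apply_moves([
  [-0.78,0.4,0.01,0],
  [-0.78,0.4,0.01,0],
  [-0.78,0.4,0.01,0],
  [-0.78,0.4,0.01,0],
  [-0.78,0.4,0.01,0],
])

```text
clock: 11.23
eef_pos: [0.4425, 0.0264, 0.1911]
tool_rot: [-0.514, 0.858, 0.0, -0.0]
ft_force: [1.1, -0.1, -1.1]
grip_width: 0.0536
grasp_force: 63.7
```

>>> apply_moves([
  [-0.78,0.4,0.01,0],
  [-0.78,0.4,0.01,0],
  [-0.78,0.4,0.01,0],
  [-0.78,0.4,0.01,0],
  [-0.78,0.4,0.01,0],
])

```text
clock: 11.65
eef_pos: [0.444, 0.114, 0.1901]
tool_rot: [-0.514, 0.858, 0.0, -0.0]
ft_force: [1.0, 0.4, -1.8]
grip_width: 0.053
grasp_force: 63.7
```

>>> apply_moves([
  [-0.78,0.4,0.01,0],
  [-0.78,0.4,0.01,0],
  [-0.78,0.4,0.01,0],
  [-0.78,0.4,0.01,0],
  [-0.78,0.4,0.01,0],
])

```text
clock: 12.07
eef_pos: [0.4455, 0.2016, 0.189]
tool_rot: [-0.514, 0.858, 0.0, -0.0]
ft_force: [-0.2, -0.6, -1.2]
grip_width: 0.0537
grasp_force: 63.7
```

```bash
python3 - <<'E'
from h import *
q=unit(-.166,.088)
plan((*q,.1),(*q,.056))
shot('wrist','w3'); shot('side','s4')
a=cv2.imread('pics/w3.png');b=cv2.imread('pics/s4.png')[110:390,130:410]
cv2.imwrite('pics/w3b.png',np.hstack([cv2.resize(a,(448,336)),cv2.resize(b,(336,336))]))
for p in((-.238,-.159),(-.238,.159),(-.095,0)): print(proj('w3',[*unit(*p),.103]).round())
E
```

```text
t 12.1 at [0.4455 0.2016 0.189 ] a 151.9 w 0.0537 f [-0.2 -0.6 -1.2]
  SHIFT to [0.4453 0.1995 0.1   ] : 5 rows of [0.02, -0.01, 0.89]
  SHIFT to [0.4453 0.1995 0.056 ] : 5 rows of [0.0, 0.0, 0.44]
[-118.  114.]
[394. 115.]
[165. 310.]
```

View pics/w3b.png

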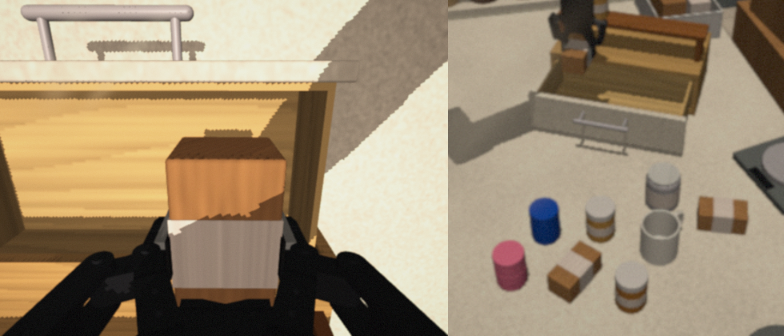

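>>> apply_moves([
  [0,0,0.89,0],
  [0,0,0.89,0],
  [0,0,0.89,0],
  [0,0,0.89,0],
  [0,0,0.89,0],
])

```text
clock: 12.58
eef_pos: [0.4456, 0.2001, 0.0995]
tool_rot: [-0.514, 0.858, -0.0, -0.0]
ft_force: [0.2, 0.7, -2.1]
grip_width: 0.0532
grasp_force: 63.7
```

>>> apply_moves([
  [0,0,0.44,0],
  [0,0,0.44,0],
  [0,0,0.44,0],
  [0,0,0.44,0],
  [0,0,0.44,0],
])

```text
clock: 13.0
eef_pos: [0.4466, 0.201, 0.0561]
tool_rot: [-0.514, 0.858, -0.0, 0.001]
ft_force: [-1.0, 0.1, -2.5]
grip_width: 0.0535
grasp_force: 63.7
```

>>> apply_moves([
  [0,0,0,0],
  [0,0,0,0],
  [0,0,0,0],
  [0,0,0,0],
  [0,0,0,0],
], claw=0.2)

```text
clock: 13.42
eef_pos: [0.4466, 0.2012, 0.057]
tool_rot: [-0.514, 0.858, -0.0, 0.001]
ft_force: [-0.0, 1.0, 1.0]
grip_width: 0.0683
grasp_force: 0.0
```

>>> apply_moves([
  [0,0,-0.5,0],
  [0,0,-1,0],
  [0,0,-1,0],
  [0,0,-1,0],
  [0,0,-1,0],
])

```text
clock: 13.83
eef_pos: [0.4461, 0.2009, 0.1483]
tool_rot: [-0.514, 0.858, -0.0, 0.0]
ft_force: [0.0, 0.3, 0.2]
grip_width: 0.0687
grasp_force: 0.0
```

>>> apply_moves([
  [0,0,-1,0],
  [0,0,-1,0],
  [0,0,-0.5,0],
  [0,0,0,0],
  [0,0,0,0],
])

```text
clock: 14.25
eef_pos: [0.4463, 0.201, 0.1968]
tool_rot: [-0.514, 0.858, -0.0, 0.001]
ft_force: [-0.0, -0.6, -0.2]
grip_width: 0.068
grasp_force: 0.0
```

```bash
python3 - <<'E'
from h import *
c=(.6593,-.2257); plan((*c,.19,90-20.3),(*c,.11),(*c,.033))
E
```

```text
t 14.2 at [0.4463 0.201  0.1968] a 151.9 w 0.0680 f [-0.  -0.6 -0.2]
  TURN 82.2 deg: 15 rows of roll 0.0913
  SHIFT to [ 0.6593 -0.2257  0.19  ] : 20 rows of [-0.87, -0.82, 0.02]
  SHIFT to [ 0.6593 -0.2257  0.11  ] : 5 rows of [0.0, 0.02, 0.79]
  SHIFT to [ 0.6593 -0.2257  0.033 ] : 5 rows of [0.0, 0.0, 0.77]
```

>>> apply_moves([
  [0,0,0,0.0913],
  [0,0,0,0.0913],
  [0,0,0,0.0913],
  [0,0,0,0.0913],
  [0,0,0,0.0913],
], claw=0)

```text
clock: 14.67
eef_pos: [0.445, 0.2004, 0.1944]
tool_rot: [-0.294, 0.956, -0.0, -0.002]
ft_force: [-1.6, 0.3, 0.9]
grip_width: 0.0853
grasp_force: 0.0
```

>>> apply_moves([
  [0,0,0,0.0913],
  [0,0,0,0.0913],
  [0,0,0,0.0913],
  [0,0,0,0.0913],
  [0,0,0,0.0913],
])

```text
clock: 15.08
eef_pos: [0.445, 0.2004, 0.1944]
tool_rot: [-0.06, 0.998, -0.001, -0.002]
ft_force: [-0.2, 0.6, -0.7]
grip_width: 0.0856
grasp_force: 0.0
```

>>> apply_moves([
  [0,0,0,0.0913],
  [0,0,0,0.0913],
  [0,0,0,0.0913],
  [0,0,0,0.0913],
  [0,0,0,0.0913],
])

```text
clock: 15.5
eef_pos: [0.445, 0.2004, 0.1944]
tool_rot: [0.178, 0.984, -0.001, -0.002]
ft_force: [-0.3, 1.2, -0.7]
grip_width: 0.0855
grasp_force: 0.0
```

```bash
cat >> h.py <<'E'
def check(new):
    a,b=[cv2.GaussianBlur(cv2.imread('pics/%s.png'%f),(5,5),0).astype(int) for f in('side0',new)]
    for n,p in dict(A=(.4415,-.0626,.03),B=(.6593,-.2257,.03),C=(.3419,-.2973,.03),j1=(.4118,-.192,.05),j2=(.434,-.3587,.05),mug=(.513,-.266,.05),tin=(.5575,-.1377,.05)).items():
        u,v=proj('side0',p).astype(int); s=np.s_[v-22:v+22,u-24:u+24]; d=np.abs(a[s]-b[s]).max(2); print(n,'changed px',int((d>35).sum()),end='; ')
    print()
E
python3 - <<'E'
from h import *
shot('side','s5'); check('s4'); check('s5')
c=(.659,-.223); plan((*c,.19,90-20.3),(*c,.11),(*c,.033))
E
```

```text
A changed px 935; B changed px 0; C changed px 0; j1 changed px 237; j2 changed px 0; mug changed px 0; tin changed px 0; 
A changed px 935; B changed px 0; C changed px 0; j1 changed px 236; j2 changed px 0; mug changed px 0; tin changed px 0; 
t 15.6 at [0.445  0.2004 0.1944] a 69.3 w 0.0849 f [ 0.2 -0.4  0.2]
  TURN -0.4 deg: 5 rows of roll -0.0014
  SHIFT to [ 0.659 -0.223  0.19 ] : 20 rows of [-0.87, -0.81, 0.01]
  SHIFT to [ 0.659 -0.223  0.11 ] : 5 rows of [0.0, 0.01, 0.8]
  SHIFT to [ 0.659 -0.223  0.033] : 5 rows of [0.0, 0.0, 0.77]
```

>>> apply_moves([
  [-0.87,-0.81,0.01,0],
  [-0.87,-0.81,0.01,0],
  [-0.87,-0.81,0.01,0],
  [-0.87,-0.81,0.01,0],
  [-0.87,-0.81,0.01,0],
])

```text
clock: 15.97
eef_pos: [0.4991, 0.0937, 0.1938]
tool_rot: [0.175, 0.985, -0.0, -0.001]
ft_force: [-1.1, -0.3, -0.0]
grip_width: 0.0851
grasp_force: 0.0
```

>>> apply_moves([
  [-0.87,-0.81,0.01,0],
  [-0.87,-0.81,0.01,0],
  [-0.87,-0.81,0.01,0],
  [-0.87,-0.81,0.01,0],
  [-0.87,-0.81,0.01,0],
])

```text
clock: 16.38
eef_pos: [0.5526, -0.0125, 0.1926]
tool_rot: [0.175, 0.985, -0.0, -0.001]
ft_force: [0.3, 1.1, -0.0]
grip_width: 0.0855
grasp_force: 0.0
```

>>> apply_moves([
  [-0.87,-0.81,0.01,0],
  [-0.87,-0.81,0.01,0],
  [-0.87,-0.81,0.01,0],
  [-0.87,-0.81,0.01,0],
  [-0.87,-0.81,0.01,0],
])

```text
clock: 16.8
eef_pos: [0.6062, -0.1185, 0.1914]
tool_rot: [0.175, 0.985, 0.0, -0.002]
ft_force: [0.2, -0.3, -0.5]
grip_width: 0.0852
grasp_force: 0.0
```

>>> apply_moves([
  [-0.87,-0.81,0.01,0],
  [-0.87,-0.81,0.01,0],
  [-0.87,-0.81,0.01,0],
  [-0.87,-0.81,0.01,0],
  [-0.87,-0.81,0.01,0],
])

```text
clock: 17.22
eef_pos: [0.6598, -0.2245, 0.1902]
tool_rot: [0.175, 0.985, 0.0, -0.002]
ft_force: [1.1, 0.2, -0.4]
grip_width: 0.0854
grasp_force: 0.0
```

>>> apply_moves([
  [0,0,0.8,0],
  [0,0,0.8,0],
  [0,0,0.8,0],
  [0,0,0.8,0],
  [0,0,0.8,0],
])

```text
clock: 17.63
eef_pos: [0.6591, -0.2234, 0.1093]
tool_rot: [0.175, 0.985, 0.0, -0.002]
ft_force: [-0.3, 0.2, 0.2]
grip_width: 0.0852
grasp_force: 0.0
```

```bash
python3 - <<'E'
from h import *
shot('wrist','w4'); a=cv2.imread('pics/w4.png')
c=(.659,-.223); plan((*c,.033)); q=np.round(cart('w4',*c,-.354),0); print(q.tolist())
h=cv2.cvtColor(a,cv2.COLOR_BGR2HSV); m=cv2.inRange(h,(5,110,60),(20,255,255)); m[:, :180]=0; m[:,380:]=0
ys,xs=np.nonzero(m); print('brown bbox',np.percentile(xs,[1,50,99]),np.percentile(ys,[1,50,99]),len(xs))
E
```

```text
t 17.7 at [ 0.6571 -0.2227  0.1052] a 69.8 w 0.0853 f [-1.1  0.6 -2.7]
  SHIFT to [ 0.659 -0.223  0.033] : 5 rows of [-0.02, 0.0, 0.72]
[[330.0, 160.0], [322.0, 308.0], [242.0, 308.0], [235.0, 159.0]]
brown bbox [242.78 285.   329.  ] [154. 201. 308.] 7879
```

>>> apply_moves([
  [0,0,0.76,0],
  [0,0,0.76,0],
  [0,0,0.76,0],
  [0,0,0.76,0],
  [0,0,0.76,0],
])

```text
clock: 18.1
eef_pos: [0.6594, -0.2233, 0.0346]
tool_rot: [0.175, 0.985, 0.0, -0.001]
ft_force: [-0.6, 0.5, -0.2]
grip_width: 0.0857
grasp_force: 0.0
```

>>> apply_moves([
  [0,0,0,0],
  [0,0,0,0],
  [0,0,0,0],
  [0,0,0,0],
  [0,0,0,0],
], claw=1)

```text
clock: 18.52
eef_pos: [0.6607, -0.2238, 0.0373]
tool_rot: [0.176, 0.984, -0.0, 0.001]
ft_force: [-0.1, -0.5, -1.6]
grip_width: 0.0531
grasp_force: 64.5
```

>>> apply_moves([
  [0,0,0,0],
  [0,0,-0.5,0],
  [0,0,-1,0],
  [0,0,-1,0],
  [0,0,-1,0],
])

```text
clock: 18.93
eef_pos: [0.66, -0.2236, 0.1076]
tool_rot: [0.176, 0.984, -0.0, -0.0]
ft_force: [0.5, 0.1, -1.8]
grip_width: 0.0531
grasp_force: 64.5
```

>>> apply_moves([
  [0,0,-1,0],
  [0,0,-1,0],
  [0,0,-1,0],
  [0,0,-1,0],
  [0,0,-0.5,0],
])

```text
clock: 19.35
eef_pos: [0.6612, -0.224, 0.2006]
tool_rot: [0.176, 0.984, -0.0, 0.003]
ft_force: [1.1, -0.1, -2.0]
grip_width: 0.0527
grasp_force: 64.6
```

```bash
python3 - <<'E'
from h import *
q=unit(-.166,-.088)
plan((*q,.19,YU+90),(*q,.1),(*q,.056))
E
```

```text
t 19.4 at [ 0.6612 -0.224   0.2006] a 69.7 w 0.0527 f [ 1.1 -0.1 -2. ]
  TURN -82.2 deg: 15 rows of roll -0.0913
  SHIFT to [0.6005 0.1166 0.19  ] : 15 rows of [-0.91, 0.71, 0.04]
  SHIFT to [0.6005 0.1166 0.1   ] : 5 rows of [0.01, 0.01, 0.89]
  SHIFT to [0.6005 0.1166 0.056 ] : 5 rows of [0.0, 0.0, 0.44]
```

>>> apply_moves([
  [0,0,0,-0.0913],
  [0,0,0,-0.0913],
  [0,0,0,-0.0913],
  [0,0,0,-0.0913],
  [0,0,0,-0.0913],
])

```text
clock: 19.77
eef_pos: [0.6599, -0.2236, 0.1963]
tool_rot: [-0.064, 0.998, 0.0, -0.0]
ft_force: [0.1, -0.0, -3.0]
grip_width: 0.0528
grasp_force: 64.8
```

>>> apply_moves([
  [0,0,0,-0.0913],
  [0,0,0,-0.0913],
  [0,0,0,-0.0913],
  [0,0,0,-0.0913],
  [0,0,0,-0.0913],
])

```text
clock: 20.18
eef_pos: [0.6599, -0.2236, 0.1962]
tool_rot: [-0.299, 0.954, 0.0, -0.0]
ft_force: [-0.5, -0.4, -1.2]
grip_width: 0.0533
grasp_force: 64.8
```

>>> apply_moves([
  [0,0,0,-0.0913],
  [0,0,0,-0.0913],
  [0,0,0,-0.0913],
  [0,0,0,-0.0913],
  [0,0,0,-0.0913],
])

```text
clock: 20.6
eef_pos: [0.6599, -0.2236, 0.1962]
tool_rot: [-0.516, 0.856, 0.0, -0.0]
ft_force: [0.3, -0.2, -2.1]
grip_width: 0.0532
grasp_force: 64.8
```

>>> apply_moves([
  [-0.91,0.71,0.04,0],
  [-0.91,0.71,0.04,0],
  [-0.91,0.71,0.04,0],
  [-0.91,0.71,0.04,0],
  [-0.91,0.71,0.04,0],
])

```text
clock: 21.02
eef_pos: [0.6399, -0.109, 0.1923]
tool_rot: [-0.514, 0.858, 0.0, -0.0]
ft_force: [0.8, 0.2, -1.9]
grip_width: 0.0528
grasp_force: 64.7
```

>>> apply_moves([
  [-0.91,0.71,0.04,0],
  [-0.91,0.71,0.04,0],
  [-0.91,0.71,0.04,0],
  [-0.91,0.71,0.04,0],
  [-0.91,0.71,0.04,0],
])

```text
clock: 21.43
eef_pos: [0.6201, 0.0048, 0.1884]
tool_rot: [-0.514, 0.858, 0.0, -0.0]
ft_force: [0.5, -0.6, -1.2]
grip_width: 0.0533
grasp_force: 64.7
```

>>> apply_moves([
  [-0.91,0.71,0.04,0],
  [-0.91,0.71,0.04,0],
  [-0.91,0.71,0.04,0],
  [-0.91,0.71,0.04,0],
  [-0.91,0.71,0.04,0],
])

```text
clock: 21.85
eef_pos: [0.6004, 0.1185, 0.1844]
tool_rot: [-0.514, 0.858, -0.0, -0.0]
ft_force: [0.0, 0.3, -2.5]
grip_width: 0.0533
grasp_force: 64.7
```

```bash
python3 - <<'E'
from h import *
q=unit(-.166,-.088)
plan((*q,.1,YU+90),(*q,.057))
E
```

```text
t 21.9 at [0.6004 0.1185 0.1844] a 151.9 w 0.0533 f [ 0.   0.3 -2.5]
  TURN -0.0 deg: 5 rows of roll -0.0
  SHIFT to [0.6005 0.1166 0.1   ] : 5 rows of [0.02, -0.01, 0.84]
  SHIFT to [0.6005 0.1166 0.057 ] : 5 rows of [0.0, 0.0, 0.43]
```

>>> apply_moves([
  [0.02,0,0.84,0],
  [0.02,0,0.84,0],
  [0.02,0,0.84,0],
  [0.02,0,0.84,0],
  [0.02,0,0.84,0],
])

```text
clock: 22.27
eef_pos: [0.5998, 0.1159, 0.0998]
tool_rot: [-0.514, 0.858, -0.0, 0.0]
ft_force: [0.2, -0.4, -2.2]
grip_width: 0.0532
grasp_force: 64.9
```

>>> apply_moves([
  [0,0,0.42,0],
  [0,0,0.42,0],
  [0,0,0.42,0],
  [0,0,0.42,0],
  [0,0,0.42,0],
])

```text
clock: 22.68
eef_pos: [0.6006, 0.1159, 0.0584]
tool_rot: [-0.514, 0.858, -0.0, 0.001]
ft_force: [0.8, 1.8, 43.2]
grip_width: 0.0532
grasp_force: 71.4
```

>>> apply_moves([
  [0,0,0,0],
  [0,0,0,0],
  [0,0,0,0],
  [0,0,0,0],
  [0,0,0,0],
], claw=0.2)

```text
clock: 23.1
eef_pos: [0.6004, 0.1158, 0.0588]
tool_rot: [-0.514, 0.858, -0.0, 0.0]
ft_force: [0.2, -1.3, 0.1]
grip_width: 0.0683
grasp_force: 0.0
```

>>> apply_moves([
  [0,0,-0.5,0],
  [0,0,-1,0],
  [0,0,-1,0],
  [0,0,-1,0],
  [0,0,-1,0],
])

```text
clock: 23.52
eef_pos: [0.6001, 0.1158, 0.1502]
tool_rot: [-0.514, 0.858, -0.0, 0.0]
ft_force: [0.5, 0.1, 0.5]
grip_width: 0.0683
grasp_force: 0.0
```

>>> apply_moves([
  [0,0,-1,0],
  [0,0,-1,0],
  [0,0,-0.5,0],
  [0,0,0,0],
  [0,0,0,0],
])

```text
clock: 23.93
eef_pos: [0.6002, 0.1158, 0.1988]
tool_rot: [-0.514, 0.858, -0.0, 0.001]
ft_force: [0.0, 0.1, 0.7]
grip_width: 0.0685
grasp_force: 0.0
```

```bash
python3 - <<'E'
from h import *
shot('side','s6'); check('s6'); print('pink',ray('side0',181,315,.08))
c=(.342,-.294); plan((.45,-.1,.19,132.9),(*c,.19),(*c,.11),(*c,.033))
E
```

```text
A changed px 936; B changed px 1014; C changed px 0; j1 changed px 238; j2 changed px 0; mug changed px 0; tin changed px 0; 
pink [ 0.22842189 -0.25528801  0.08      ]
t 24.0 at [0.5996 0.1157 0.1976] a 151.9 w 0.0685 f [ 0.1 -0.3  0.2]
  TURN 19.0 deg: 5 rows of roll 0.0633
  SHIFT to [ 0.45 -0.1   0.19] : 15 rows of [0.85, -0.19, 0.03]
  SHIFT to [ 0.342 -0.294  0.19 ] : 15 rows of [0.71, -0.23, 0.0]
  SHIFT to [ 0.342 -0.294  0.11 ] : 5 rows of [0.0, 0.01, 0.79]
  SHIFT to [ 0.342 -0.294  0.033] : 5 rows of [0.0, 0.0, 0.77]
```

>>> apply_moves([
  [0,0,0,0.0633],
  [0,0,0,0.0633],
  [0,0,0,0.0633],
  [0,0,0,0.0633],
  [0,0,0,0.0633],
], claw=0)

```text
clock: 24.4
eef_pos: [0.5989, 0.1155, 0.196]
tool_rot: [-0.364, 0.931, 0.0, -0.002]
ft_force: [0.5, -0.4, -0.4]
grip_width: 0.0855
grasp_force: 0.0
```

>>> apply_moves([
  [0.85,-0.19,0.03,0],
  [0.85,-0.19,0.03,0],
  [0.85,-0.19,0.03,0],
  [0.85,-0.19,0.03,0],
  [0.85,-0.19,0.03,0],
])

```text
clock: 24.82
eef_pos: [0.549, 0.0433, 0.1931]
tool_rot: [-0.366, 0.931, 0.001, -0.002]
ft_force: [0.4, -0.6, -0.0]
grip_width: 0.0852
grasp_force: 0.0
```

>>> apply_moves([
  [0.85,-0.19,0.03,0],
  [0.85,-0.19,0.03,0],
  [0.85,-0.19,0.03,0],
  [0.85,-0.19,0.03,0],
  [0.85,-0.19,0.03,0],
])

```text
clock: 25.23
eef_pos: [0.4996, -0.0284, 0.1904]
tool_rot: [-0.366, 0.931, 0.001, -0.002]
ft_force: [0.4, 0.2, 0.2]
grip_width: 0.0852
grasp_force: 0.0
```

>>> apply_moves([
  [0.85,-0.19,0.03,0],
  [0.85,-0.19,0.03,0],
  [0.85,-0.19,0.03,0],
  [0.85,-0.19,0.03,0],
  [0.85,-0.19,0.03,0],
])

```text
clock: 25.65
eef_pos: [0.4502, -0.0999, 0.1875]
tool_rot: [-0.366, 0.931, 0.001, -0.001]
ft_force: [0.3, 0.3, 0.3]
grip_width: 0.0853
grasp_force: 0.0
```

>>> apply_moves([
  [0.71,-0.23,0,0],
  [0.71,-0.23,0,0],
  [0.71,-0.23,0,0],
  [0.71,-0.23,0,0],
  [0.71,-0.23,0,0],
])

```text
clock: 26.07
eef_pos: [0.4141, -0.1649, 0.1876]
tool_rot: [-0.366, 0.931, 0.001, -0.001]
ft_force: [-0.5, 0.4, 0.4]
grip_width: 0.0852
grasp_force: 0.0
```

>>> apply_moves([
  [0.71,-0.23,0,0],
  [0.71,-0.23,0,0],
  [0.71,-0.23,0,0],
  [0.71,-0.23,0,0],
  [0.71,-0.23,0,0],
])

```text
clock: 26.48
eef_pos: [0.3778, -0.2299, 0.1876]
tool_rot: [-0.366, 0.931, 0.001, -0.001]
ft_force: [0.1, -0.4, 0.7]
grip_width: 0.0855
grasp_force: 0.0
```

>>> apply_moves([
  [0.71,-0.23,0,0],
  [0.71,-0.23,0,0],
  [0.71,-0.23,0,0],
  [0.71,-0.23,0,0],
  [0.71,-0.23,0,0],
])

```text
clock: 26.9
eef_pos: [0.3416, -0.2949, 0.1876]
tool_rot: [-0.366, 0.931, 0.002, -0.001]
ft_force: [0.2, 0.2, -0.2]
grip_width: 0.0855
grasp_force: 0.0
```

>>> apply_moves([
  [0,0,0.79,0],
  [0,0,0.79,0],
  [0,0,0.79,0],
  [0,0,0.79,0],
  [0,0,0.79,0],
])

```text
clock: 27.32
eef_pos: [0.3417, -0.2942, 0.108]
tool_rot: [-0.366, 0.931, 0.001, -0.001]
ft_force: [-0.4, -0.1, 0.2]
grip_width: 0.0853
grasp_force: 0.0
```

```bash
python3 - <<'E'
from h import *
shot('wrist','w5'); a=cv2.imread('pics/w5.png')
c=(.342,-.294); plan((*c,.035)); q=np.round(cart('w5',*c,.748),0); print(q.tolist())
h=cv2.cvtColor(a,cv2.COLOR_BGR2HSV); m=cv2.inRange(h,(5,110,60),(20,255,255)); m[:, :180]=0; m[:,380:]=0
ys,xs=np.nonzero(m); print('brown bbox',np.percentile(xs,[1,50,99]),np.percentile(ys,[1,50,99]),len(xs))
cv2.imwrite('pics/w5b.png',a)
E
```

```text
t 27.4 at [ 0.3401 -0.2928  0.1052] a 132.9 w 0.0855 f [-0.2  0.6 -2. ]
  SHIFT to [ 0.342 -0.294  0.035] : 5 rows of [-0.01, -0.02, 0.7]
[[328.0, 161.0], [321.0, 310.0], [240.0, 310.0], [233.0, 161.0]]
brown bbox [241. 291. 349.] [153. 210. 379.] 10340
```

View pics/w5b.png

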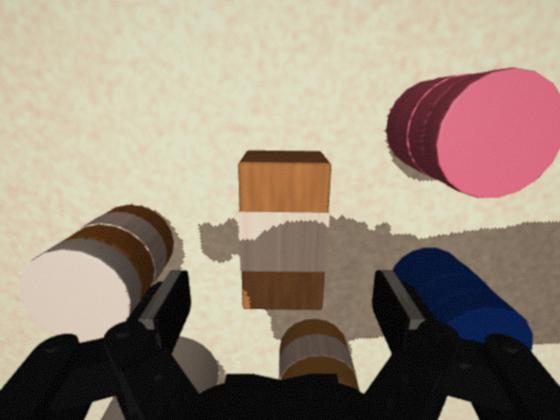

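>>> apply_moves([
  [0,0.02,0.73,0],
  [0,0.02,0.73,0],
  [0,0,0.73,0],
  [0,0,0.73,0],
  [0,0,0.73,0],
])

```text
clock: 27.78
eef_pos: [0.3416, -0.2938, 0.036]
tool_rot: [-0.366, 0.931, 0.001, -0.0]
ft_force: [0.0, 0.5, 0.6]
grip_width: 0.0852
grasp_force: 0.0
```

>>> apply_moves([
  [0,0,0,0],
  [0,0,0,0],
  [0,0,0,0],
  [0,0,0,0],
  [0,0,0,0],
], claw=1)

```text
clock: 28.2
eef_pos: [0.3426, -0.2948, 0.0379]
tool_rot: [-0.366, 0.931, -0.0, 0.0]
ft_force: [-0.6, 0.2, -2.2]
grip_width: 0.0529
grasp_force: 64.2
```

>>> apply_moves([
  [0,0,0,0],
  [0,0,-0.5,0],
  [0,0,-1,0],
  [0,0,-1,0],
  [0,0,-1,0],
])

```text
clock: 28.62
eef_pos: [0.342, -0.2942, 0.108]
tool_rot: [-0.366, 0.931, 0.0, -0.0]
ft_force: [0.2, -0.4, -2.6]
grip_width: 0.0528
grasp_force: 64.2
```

>>> apply_moves([
  [0,0,-1,0],
  [0,0,-1,0],
  [0,0,-1,0],
  [0,0,-1,0],
  [0,0,-0.5,0],
])

```text
clock: 29.03
eef_pos: [0.3431, -0.2951, 0.2]
tool_rot: [-0.366, 0.931, -0.002, 0.001]
ft_force: [0.4, 0.6, -2.9]
grip_width: 0.0529
grasp_force: 64.4
```

```bash
python3 - <<'E'
from h import *
q=unit(-.166,0)
plan((.45,-.1,.195),(*q,.195,YU+90),(*q,.1),(*q,.06))
E
```

```text
t 29.0 at [ 0.3431 -0.2951  0.2   ] a 132.9 w 0.0529 f [ 0.4  0.6 -2.9]
  SHIFT to [ 0.45  -0.1    0.195] : 15 rows of [-0.7, 0.23, 0.02]
  TURN -19.0 deg: 5 rows of roll -0.0633
  SHIFT to [0.5229 0.1581 0.195 ] : 15 rows of [-0.88, 0.19, 0.0]
  SHIFT to [0.5229 0.1581 0.1   ] : 5 rows of [0.01, 0.01, 0.94]
  SHIFT to [0.5229 0.1581 0.06  ] : 5 rows of [0.0, 0.0, 0.4]
```

>>> apply_moves([
  [-0.7,0.23,0.02,0],
  [-0.7,0.23,0.02,0],
  [-0.7,0.23,0.02,0],
  [-0.7,0.23,0.02,0],
  [-0.7,0.23,0.02,0],
])

```text
clock: 29.45
eef_pos: [0.378, -0.2293, 0.1954]
tool_rot: [-0.366, 0.931, 0.0, -0.0]
ft_force: [-0.1, -0.1, -3.0]
grip_width: 0.0532
grasp_force: 64.4
```

>>> apply_moves([
  [-0.7,0.23,0.02,0],
  [-0.7,0.23,0.02,0],
  [-0.7,0.23,0.02,0],
  [-0.7,0.23,0.02,0],
  [-0.7,0.23,0.02,0],
])

```text
clock: 29.87
eef_pos: [0.4136, -0.1647, 0.1933]
tool_rot: [-0.366, 0.931, 0.0, -0.0]
ft_force: [0.1, 0.1, -2.0]
grip_width: 0.0528
grasp_force: 64.4
```

>>> apply_moves([
  [-0.7,0.23,0.02,0],
  [-0.7,0.23,0.02,0],
  [-0.7,0.23,0.02,0],
  [-0.7,0.23,0.02,0],
  [-0.7,0.23,0.02,0],
])

```text
clock: 30.28
eef_pos: [0.4492, -0.1003, 0.1913]
tool_rot: [-0.366, 0.931, 0.0, -0.0]
ft_force: [-0.2, 0.8, -2.6]
grip_width: 0.0531
grasp_force: 64.4
```

>>> apply_moves([
  [0,0,0,-0.0633],
  [0,0,0,-0.0633],
  [0,0,0,-0.0633],
  [0,0,0,-0.0633],
  [0,0,0,-0.0633],
])

```text
clock: 30.7
eef_pos: [0.4489, -0.1009, 0.1913]
tool_rot: [-0.516, 0.857, 0.0, -0.0]
ft_force: [-0.3, 0.0, -2.6]
grip_width: 0.0531
grasp_force: 64.5
```

>>> apply_moves([
  [-0.88,0.19,0,0],
  [-0.88,0.19,0,0],
  [-0.88,0.19,0,0],
  [-0.88,0.19,0,0],
  [-0.88,0.19,0,0],
])

```text
clock: 31.12
eef_pos: [0.4738, -0.0137, 0.1913]
tool_rot: [-0.514, 0.858, 0.0, -0.0]
ft_force: [0.3, -0.3, -2.0]
grip_width: 0.0535
grasp_force: 64.4
```

>>> apply_moves([
  [-0.88,0.19,0,0],
  [-0.88,0.19,0,0],
  [-0.88,0.19,0,0],
  [-0.88,0.19,0,0],
  [-0.88,0.19,0,0],
])

```text
clock: 31.53
eef_pos: [0.4985, 0.073, 0.1913]
tool_rot: [-0.514, 0.858, 0.0, -0.0]
ft_force: [0.5, 0.4, -3.1]
grip_width: 0.0532
grasp_force: 64.4
```

>>> apply_moves([
  [-0.88,0.19,0,0],
  [-0.88,0.19,0,0],
  [-0.88,0.19,0,0],
  [-0.88,0.19,0,0],
  [-0.88,0.19,0,0],
])

```text
clock: 31.95
eef_pos: [0.5232, 0.1595, 0.1911]
tool_rot: [-0.514, 0.858, 0.0, -0.0]
ft_force: [-0.3, 0.4, -2.0]
grip_width: 0.0533
grasp_force: 64.4
```

```bash
python3 - <<'E'
from h import *
q=unit(-.166,0)
plan((*q,.1,YU+90),(*q,.06))
shot('scene','c5'); a=cv2.imread('pics/c5.png')
cv2.imwrite('pics/c5b.png',cv2.resize(a[100:400,120:520],(800,600),interpolation=cv2.INTER_CUBIC))
E
```

```text
t 31.9 at [0.5232 0.1595 0.1911] a 151.9 w 0.0533 f [-0.3  0.4 -2. ]
  TURN -0.0 deg: 5 rows of roll -0.0
  SHIFT to [0.5229 0.1581 0.1   ] : 5 rows of [0.01, 0.0, 0.91]
  SHIFT to [0.5229 0.1581 0.06  ] : 5 rows of [0.0, 0.0, 0.4]
```

View pics/c5b.png

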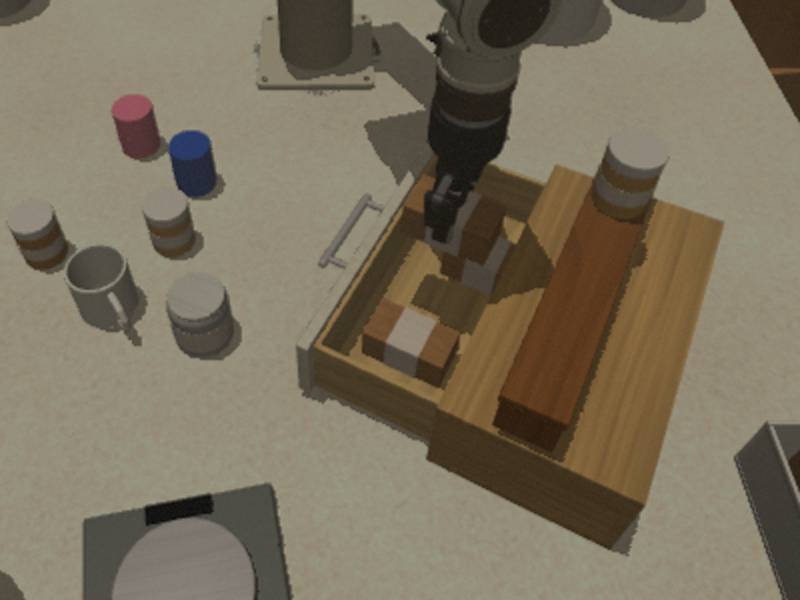

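>>> apply_moves([
  [0,0,0.91,0],
  [0,0,0.91,0],
  [0,0,0.91,0],
  [0,0,0.91,0],
  [0,0,0.91,0],
])

```text
clock: 32.42
eef_pos: [0.523, 0.1586, 0.0995]
tool_rot: [-0.514, 0.858, 0.0, -0.0]
ft_force: [1.1, 1.0, -3.4]
grip_width: 0.053
grasp_force: 64.5
```

>>> apply_moves([
  [0,0,0.4,0],
  [0,0,0.4,0],
  [0,0,0.4,0],
  [0,0,0.3,0],
  [0,0,0.3,0],
])

```text
clock: 32.83
eef_pos: [0.54, 0.1616, 0.0789]
tool_rot: [-0.513, 0.858, -0.006, 0.018]
ft_force: [15.0, -9.1, 59.2]
grip_width: 0.053
grasp_force: 106.8
```

>>> apply_moves([
  [0,0,0.1,0],
  [0,0,0.1,0],
  [0,0,0,0],
  [0,0,0,0],
  [0,0,0,0],
])

```text
clock: 33.25
eef_pos: [0.5455, 0.1604, 0.0775]
tool_rot: [-0.512, 0.859, -0.01, 0.023]
ft_force: [18.5, -9.6, 44.3]
grip_width: 0.053
grasp_force: 101.2
```

>>> apply_moves([
  [0,0,-1,0],
  [0,0,-1,0],
  [0,0,-1,0],
  [0,0,-1,0],
  [0,0,-1,0],
])

```text
clock: 33.67
eef_pos: [0.5238, 0.1587, 0.1623]
tool_rot: [-0.514, 0.858, -0.0, 0.001]
ft_force: [0.5, -0.1, -2.3]
grip_width: 0.0533
grasp_force: 64.3
```

>>> apply_moves([
  [0,0,-0.5,0],
  [0,0,0,0],
  [0,0,0,0],
  [0,0,0,0],
  [0,0,0,0],
])

```text
clock: 34.08
eef_pos: [0.5224, 0.1584, 0.1686]
tool_rot: [-0.514, 0.858, 0.0, -0.002]
ft_force: [0.5, 0.5, -2.5]
grip_width: 0.0532
grasp_force: 64.4
```

```bash
python3 - <<'E'
from h import *
plan((*unit(-.166,0),.19))
shot('scene','c6'); shot('wrist','w6'); shot('side','s7'); a=cv2.imread('pics/c6.png')[160:320,250:440];b=cv2.imread('pics/w6.png')
cv2.imwrite('pics/c6b.png',np.hstack([cv2.resize(a,(427,360),interpolation=cv2.INTER_CUBIC),cv2.resize(b,(373,360))[:, :]]))
E
```

```text
t 34.1 at [0.5224 0.1584 0.1686] a 151.9 w 0.0532 f [ 0.5  0.5 -2.5]
  SHIFT to [0.5229 0.1581 0.19  ] : 5 rows of [0.0, -0.01, -0.21]
```

View pics/c6b.png

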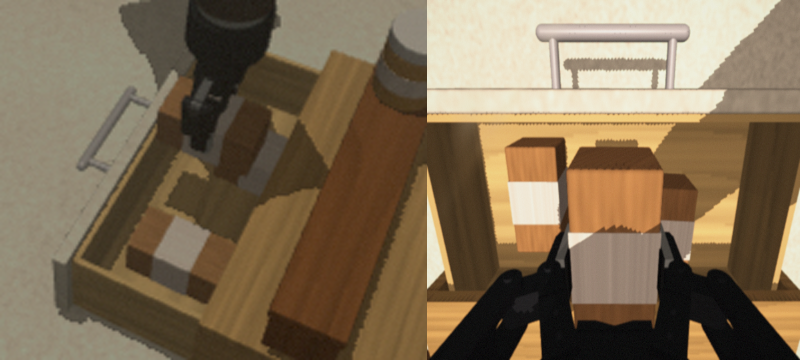

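```bash
python3 - <<'E'
from h import *
a=np.radians(YU)
def uf(w): d=w[:2]-U; return np.round([d@[np.cos(a),np.sin(a)]+.151, d@[-np.sin(a),np.cos(a)]],4)
W=lambda x,y:((x-427)/.666,y/.857)
for n,q in dict(Arf=(697,190),Arn=(693,262),Blf=(506,150),Brf=(558,150),Bln=(516,250)).items(): print(n,uf(ray('w6',*W(*q),.07)))
S=lambda x,y:(250+x/427*190,160+y/360*160)
for n,q in dict(A1=(286,135),A2=(268,190)).items(): print(n,uf(ray('c6',*S(*q),.07)))
b=cv2.imread('pics/w6.png')[180:360,300:480]; c=cv2.imread('pics/c6.png')[190:260,310:400]; d=cv2.imread('pics/s7.png')[110:230,250:420]
f=lambda i:cv2.resize(i,(400,400*i.shape[0]//i.shape[1]),interpolation=cv2.INTER_CUBIC)
i1=f(b); i2=f(c); i3=f(d); H=i2.shape[0]+i3.shape[0]
R=np.vstack([i2,i3]); L=np.zeros((H,400,3),np.uint8); L[:400]=i1[:H]; o=np.hstack([L,R]); 
o=np.clip(o.astype(float)*1.6,0,255).astype(np.uint8); print(o.shape); cv2.imwrite('pics/x6.png',o[:600])
E
```

```text
Arf [-0.0131  0.0922]
Arn [0.0594 0.0964]
Blf [-0.048  -0.1128]
Brf [-0.048  -0.0582]
Bln [ 0.0463 -0.116 ]
A1 [0.0463 0.0947]
A2 [0.0546 0.0147]
(593, 800, 3)
```

View pics/x6.png

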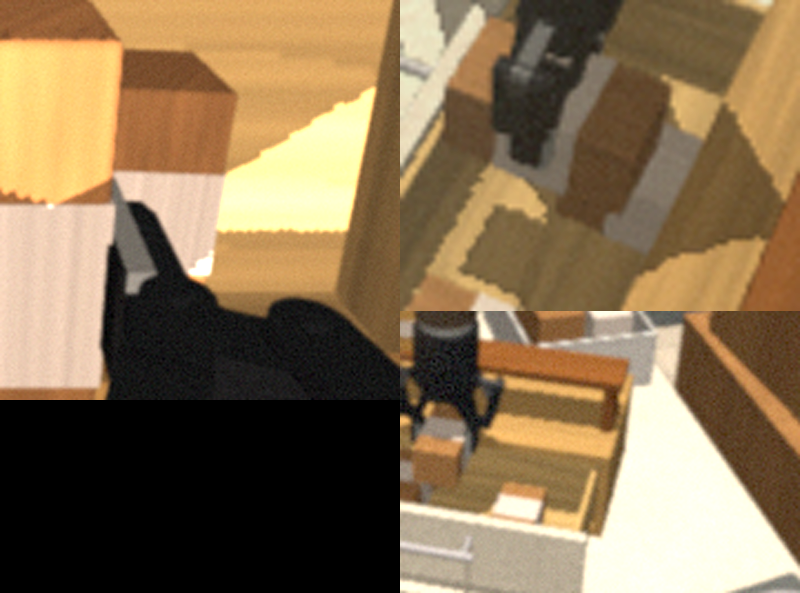

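>>> apply_moves([
  [0,-1,-0.2,0],
  [0,-1,-0.2,0],
  [0,-1,-0.2,0],
  [0,-1,-0.2,0],
  [0,-1,-0.2,0],
])

```text
clock: 34.65
eef_pos: [0.6121, 0.1111, 0.1897]
tool_rot: [-0.514, 0.858, 0.0, -0.001]
ft_force: [-0.2, 0.8, -2.8]
grip_width: 0.053
grasp_force: 64.5
```

```bash
cat >> h.py <<'E'
def uf(w):
    a=np.radians(YU); d=np.array(w)[:2]-U; return np.round([d@[np.cos(a),np.sin(a)]+.151, d@[-np.sin(a),np.cos(a)]],4)
E
python3 - <<'E'
from h import *
plan(); shot('wrist','w7'); a=cv2.imread('pics/w7.png')
h=cv2.cvtColor(cv2.GaussianBlur(a,(3,3),0),cv2.COLOR_BGR2HSV); m=cv2.inRange(h,(0,0,60),(180,70,255)); m=cv2.morphologyEx(m,cv2.MORPH_OPEN,np.ones((5,5)))
n,l,s,c=cv2.connectedComponentsWithStats(m)
for i in range(1,n):
    if s[i,4]>400:
        ct=cv2.findContours((l==i).astype(np.uint8),cv2.RETR_EXTERNAL,cv2.CHAIN_APPROX_NONE)[0][0]
        ap=cv2.approxPolyDP(ct,4,True)[:,0]
        print(s[i].tolist(),ap.tolist()[:10],[uf(ray('w7',*p,.07)).tolist() for p in ap[:6]])
for r in (230,260,290): print(r,[tuple(h[r,x].tolist()) for x in range(300,520,10)])
E
```

```text
t 34.6 at [0.6121 0.1111 0.1897] a 151.9 w 0.0530 f [-0.2  0.8 -2.8]
[0, 0, 560, 360, 104794] [[0, 295], [64, 359], [119, 316], [158, 320], [179, 281], [165, 126], [559, 126], [559, 0], [0, 0], [0, 56]] [[0.0642, -0.3457], [0.1342, -0.3049], [0.086, -0.2454], [0.0903, -0.2111], [0.0502, -0.1882], [-0.0791, -0.1854]]
[421, 228, 93, 60, 3673] [[426, 228], [421, 261], [441, 285], [503, 287], [513, 247], [450, 245]] [[0.001, 0.0169], [0.0309, 0.017], [0.054, 0.0376], [0.056, 0.0916], [0.0179, 0.0914], [0.0161, 0.0389]]
[195, 267, 173, 87, 11407] [[195, 299], [205, 310], [211, 287], [220, 352], [343, 352], [348, 291], [354, 290], [357, 311], [367, 304], [355, 270]] [[0.0682, -0.176], [0.0796, -0.1681], [0.0561, -0.1611], [0.126, -0.1575], [0.126, -0.0426], [0.06, -0.0424]]
[124, 376, 41, 44, 1107] [[159, 376], [151, 377], [124, 419], [162, 418]] [[0.1547, -0.218], [0.156, -0.2258], [0.2109, -0.2603], [0.2095, -0.2215]]
230 [(14, 158, 200), (14, 159, 193), (14, 159, 193), (14, 159, 185), (14, 159, 185), (14, 161, 182), (17, 142, 133), (17, 140, 133), (16, 140, 135), (17, 141, 134), (17, 14
[... 164 characters left out ...]
13, 162, 134)]
260 [(14, 158, 189), (14, 161, 187), (14, 159, 191), (14, 159, 194), (14, 159, 186), (13, 144, 131), (17, 141, 139), (17, 141, 139), (17, 142, 138), (17, 139, 169), (20, 122, 236), (20, 121, 236), (13, 76, 91), (13, 58, 83), (12, 63, 81), (13, 60, 156), (23, 30, 235), (21, 35, 235), (18, 39, 235), (19, 36, 234), (20, 37, 234), (21, 42, 233)]
290 [(13, 60, 148), (12, 61, 143), (12, 61, 143), (13, 61, 146), (14, 62, 144), (12, 68, 49), (17, 34, 68), (0, 0, 12), (17, 141, 132), (17, 142, 133), (17, 142, 131), (17, 139, 132), (13, 159, 56), (13, 159, 56), (13, 161, 149), (14, 160, 185), (13, 160, 187), (14, 161, 182), (14, 160, 186), (14, 160, 180), (15, 150, 158), (17, 143, 125)]
```

```bash
python3 - <<'E'
from h import *
for f in('w3','w6','w7'):
    a=cv2.imread('pics/%s.png'%f); g=cv2.cvtColor(a,cv2.COLOR_BGR2HSV)
    for u in (60,200,300):
        s=g[:,u,1].astype(int); e=[r for r in range(60,200) if s[r]<80 and s[r+4]>100][:1]
        print(f,u,'panel inner edge row',e,[uf(ray(f,u,r+2,.113)).tolist() for r in e])
    v=g[:120,:,2].astype(int)
    for u in (215,260,300):
        k=np.abs(np.diff(v[:110,u]));print(f,u,'strong rows',np.nonzero(k>25)[0].tolist()[:12])
print('pred bar rows',[ [proj(f,[*unit(-.294,y),.087]).round(0).tolist() for y in(-.06,.06)] for f in('w3','w6','w7')])
u,v=proj('w7',[*(unit(-.166,-.088)),.07]); print('B ctr pred',u,v)
E
```

```text
w3 60 panel inner edge row [99] [[-0.095, -0.0402]]
w3 200 panel inner edge row [99] [[-0.0952, 0.0415]]
w3 300 panel inner edge row [99] [[-0.0952, 0.0998]]
w3 215 strong rows [100, 101, 102, 103]
w3 260 strong rows [101, 103]
w3 300 strong rows [101, 103, 104]
w6 60 panel inner edge row [129] [[-0.0818, -0.1183]]
w6 200 panel inner edge row [129] [[-0.0818, -0.043]]
w6 300 panel inner edge row [129] [[-0.0819, 0.0108]]
w6 215 strong rows [27, 46, 48, 49, 67, 68, 80, 81, 102, 104]
w6 260 strong rows [27, 48, 49, 67, 68, 80, 81, 102, 104]
w6 300 strong rows [27, 48, 49, 68, 69, 81, 102, 104]
w7 60 panel inner edge row [] []
w7 200 panel inner edge row [124] [[-0.0823, -0.1494]]
w7 300 panel inner edge row [124] [[-0.0824, -0.0894]]
w7 215 strong rows [101, 102]
w7 260 strong rows [101, 102, 103]
w7 300 strong rows [101, 102, 103]
pred bar rows [[[38.0, 18.0], [234.0, 19.0]], [[172.0, 14.0], [388.0, 14.0]], [[347.0, 22.0], [542.0, 22.0]]]
B ctr pred 296.97854196648655 209.23588671664396
```

```bash
python3 - <<'E'
from h import *
q=unit(-.174,-.0105); plan((*q,.185),(*q,.1),(*q,.075),(*q,.058))
E
```

```text
t 34.7 at [0.616  0.109  0.1904] a 151.7 w 0.0533 f [ 5.7  0.2 -1.6]
  SHIFT to [0.5284 0.1461 0.185 ] : 5 rows of [0.09, 0.95, 0.05]
  SHIFT to [0.5284 0.1461 0.1   ] : 5 rows of [0.0, 0.0, 0.85]
  SHIFT to [0.5284 0.1461 0.075 ] : 5 rows of [0.0, 0.0, 0.25]
  SHIFT to [0.5284 0.1461 0.058 ] : 5 rows of [0.0, 0.0, 0.17]
```

>>> apply_moves([
  [0.09,0.91,0.05,0],
  [0.09,0.91,0.05,0],
  [0.09,0.91,0.05,0],
  [0.09,0.91,0.05,0],
  [0.09,0.91,0.05,0],
])

```text
clock: 35.12
eef_pos: [0.5259, 0.1466, 0.1844]
tool_rot: [-0.514, 0.858, 0.0, -0.001]
ft_force: [-0.6, -0.1, -3.6]
grip_width: 0.0533
grasp_force: 64.5
```

>>> apply_moves([
  [0,0,0,0],
  [0,0,0,0],
  [0,0,0,0],
  [0,0,0,0],
  [0,0,0,0],
])

```text
clock: 35.53
eef_pos: [0.5278, 0.1462, 0.1852]
tool_rot: [-0.514, 0.858, -0.0, 0.0]
ft_force: [0.1, 0.6, -3.4]
grip_width: 0.0535
grasp_force: 64.8
```

```bash
python3 - <<'E'
from h import *
q=unit(-.174,-.0105); print(uf(state()[0])); plan((*q,.1),(*q,.075),(*q,.058))
E
```

```text
[-0.0231 -0.0099]
t 35.5 at [0.5278 0.1462 0.1852] a 151.8 w 0.0535 f [ 0.1  0.6 -3.4]
  SHIFT to [0.5284 0.1461 0.1   ] : 5 rows of [0.0, -0.01, 0.85]
  SHIFT to [0.5284 0.1461 0.075 ] : 5 rows of [0.0, 0.0, 0.25]
  SHIFT to [0.5284 0.1461 0.058 ] : 5 rows of [0.0, 0.0, 0.17]
```

>>> apply_moves([
  [0,0,0.85,0],
  [0,0,0.85,0],
  [0,0,0.85,0],
  [0,0,0.85,0],
  [0,0,0.85,0],
])

```text
clock: 35.95
eef_pos: [0.5277, 0.1462, 0.0995]
tool_rot: [-0.514, 0.858, -0.0, 0.0]
ft_force: [-0.3, -0.6, -3.0]
grip_width: 0.0532
grasp_force: 64.8
```

>>> apply_moves([
  [0,0,0.25,0],
  [0,0,0.25,0],
  [0,0,0.25,0],
  [0,0,0.25,0],
  [0,0,0.25,0],
])

```text
clock: 36.37
eef_pos: [0.5279, 0.1467, 0.0758]
tool_rot: [-0.514, 0.858, -0.0, 0.001]
ft_force: [0.4, 0.5, -1.9]
grip_width: 0.0533
grasp_force: 64.6
```

>>> apply_moves([
  [0,0,0.15,0],
  [0,0,0.15,0],
  [0,0,0.15,0],
  [0,0,0.15,0],
  [0,0,0.15,0],
])

```text
clock: 36.78
eef_pos: [0.5272, 0.1466, 0.0602]
tool_rot: [-0.514, 0.858, -0.0, 0.0]
ft_force: [-0.1, -0.0, -2.7]
grip_width: 0.053
grasp_force: 64.6
```

>>> apply_moves([
  [0,0,0.05,0],
  [0,0,0.05,0],
  [0,0,0,0],
  [0,0,0,0],
  [0,0,0,0],
])

```text
clock: 37.2
eef_pos: [0.5274, 0.1471, 0.0597]
tool_rot: [-0.514, 0.858, 0.0, 0.001]
ft_force: [-1.9, 1.7, 5.2]
grip_width: 0.0534
grasp_force: 65.5
```

>>> apply_moves([
  [0,0,0,0],
  [0,0,0,0],
  [0,0,0,0],
  [0,0,0,0],
  [0,0,0,0],
], claw=0.3)

```text
clock: 37.62
eef_pos: [0.5272, 0.1465, 0.0582]
tool_rot: [-0.514, 0.858, -0.0, 0.0]
ft_force: [-0.3, 0.4, 1.2]
grip_width: 0.0598
grasp_force: 0.0
```

>>> apply_moves([
  [0,0,-0.3,0],
  [0,0,-0.6,0],
  [0,0,-1,0],
  [0,0,-1,0],
  [0,0,-1,0],
])

```text
clock: 38.03
eef_pos: [0.5269, 0.1464, 0.1373]
tool_rot: [-0.514, 0.858, 0.0, -0.0]
ft_force: [-0.2, 0.3, 0.6]
grip_width: 0.0601
grasp_force: 0.0
```

>>> apply_moves([
  [0,0,-1,0],
  [0,0,-1,0],
  [0,0,-0.5,0],
  [0,0,0,0],
  [0,0,0,0],
])

```text
clock: 38.45
eef_pos: [0.5272, 0.1465, 0.1865]
tool_rot: [-0.514, 0.858, -0.0, 0.0]
ft_force: [-0.7, -0.4, -0.7]
grip_width: 0.06
grasp_force: 0.0
```

```bash
python3 - <<'E'
from h import *
plan(); shot('wrist','w8'); a=cv2.imread('pics/w8.png')
h=cv2.cvtColor(cv2.GaussianBlur(a,(3,3),0),cv2.COLOR_BGR2HSV); m=cv2.inRange(h,(0,0,60),(180,85,255)); m=cv2.morphologyEx(m,cv2.MORPH_OPEN,np.ones((5,5)))
n,l,s,c=cv2.connectedComponentsWithStats(m)
for i in range(1,n):
    if 400<s[i,4]<30000:
        ct=cv2.findContours((l==i).astype(np.uint8),cv2.RETR_EXTERNAL,cv2.CHAIN_APPROX_NONE)[0][0]
        ap=cv2.approxPolyDP(ct,5,True)[:,0]
        print(s[i].tolist(),[uf(ray('w8',*p,.07)).tolist() for p in ap[:6]])
cv2.imwrite('pics/w8b.png',a)
E
```

```text
t 38.5 at [0.5272 0.1465 0.1865] a 151.9 w 0.0600 f [-0.7 -0.4 -0.7]
[246, 188, 72, 48, 3356] [[-0.0418, -0.0362], [-0.0026, -0.0351], [-0.0027, 0.0172], [-0.0418, 0.0174]]
[526, 195, 34, 142, 2659] [[-0.0365, 0.2036], [0.0674, 0.2052], [0.0962, 0.2421]]
[146, 207, 81, 107, 4098] [[-0.0264, -0.054], [-0.0197, -0.0614], [-0.0197, -0.1159], [0.02, -0.1154], [0.0208, -0.0724], [0.0607, -0.0936]]
[329, 245, 75, 70, 2437] [[0.0061, 0.0314], [0.0545, 0.0373], [0.0544, 0.0433], [0.0207, 0.0462], [0.0729, 0.0665], [0.0605, 0.0749]]
[545, 364, 15, 50, 455] [[0.1282, 0.2492], [0.1755, 0.2504], [0.19, 0.2683]]
```

View pics/w8b.png

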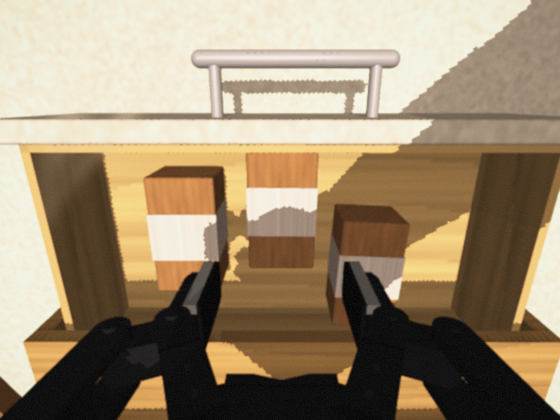

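```bash
python3 - <<'E'
from h import *
shot('side','s8'); check('s8')
q=unit(-.33,0); plan((*q,.185),(*q,.095),(*unit(-.19,0),.095),step=20)
E
```

```text
A changed px 874; B changed px 1004; C changed px 1081; j1 changed px 234; j2 changed px 10; mug changed px 0; tin changed px 0; 
t 38.5 at [0.5262 0.1463 0.1849] a 151.9 w 0.0601 f [ 0.6 -0.7 -1.3]
  SHIFT to [0.4457 0.0134 0.185 ] : 10 rows of [0.78, 0.04, 0.0]
  SHIFT to [0.4457 0.0134 0.095 ] : 5 rows of [-0.01, 0.0, 0.9]
  SHIFT to [0.5116 0.1369 0.095 ] : 10 rows of [-0.7, 0.0, 0.0]
```

>>> apply_moves([
  [0.78,0.04,0,0],
  [0.78,0.04,0,0],
  [0.78,0.04,0,0],
  [0.78,0.04,0,0],
  [0.78,0.04,0,0],
], claw=1)

```text
clock: 38.97
eef_pos: [0.4853, 0.0789, 0.1845]
tool_rot: [-0.514, 0.858, 0.001, -0.002]
ft_force: [0.1, -0.3, 1.3]
grip_width: 0.0009
grasp_force: 0.0
```

>>> apply_moves([
  [0.78,0.04,0,0],
  [0.78,0.04,0,0],
  [0.78,0.04,0,0],
  [0.78,0.04,0,0],
  [0.78,0.04,0,0],
])

```text
clock: 39.38
eef_pos: [0.445, 0.012, 0.1847]
tool_rot: [-0.514, 0.858, 0.001, -0.001]
ft_force: [0.2, 0.8, -0.1]
grip_width: -0.0002
grasp_force: 0.0
```

>>> apply_moves([
  [0,0,0.9,0],
  [0,0,0.9,0],
  [0,0,0.9,0],
  [0,0,0.9,0],
  [0,0,0.9,0],
])

```text
clock: 39.8
eef_pos: [0.4452, 0.0125, 0.0942]
tool_rot: [-0.514, 0.858, 0.001, -0.001]
ft_force: [0.2, 0.5, -0.2]
grip_width: 0.0003
grasp_force: 0.0
```

>>> apply_moves([
  [-0.3,0,0,0],
  [-0.3,0,0,0],
  [-0.3,0,0,0],
  [-0.3,0,0,0],
  [-0.3,0,0,0],
])

```text
clock: 40.22
eef_pos: [0.4619, 0.04, 0.0973]
tool_rot: [-0.514, 0.858, -0.0, 0.001]
ft_force: [0.5, -0.1, 0.0]
grip_width: 0.0
grasp_force: 0.0
```

>>> apply_moves([
  [-0.3,0,0,0],
  [-0.3,0,0,0],
  [-0.3,0,0,0],
  [-0.3,0,0,0],
  [-0.3,0,0,0],
])

```text
clock: 40.63
eef_pos: [0.4751, 0.0661, 0.0965]
tool_rot: [-0.514, 0.858, -0.0, 0.0]
ft_force: [0.2, -2.1, 0.5]
grip_width: 0.0002
grasp_force: 0.6
```

>>> apply_moves([
  [-0.3,0,0,0],
  [-0.3,0,0,0],
  [-0.3,0,0,0],
  [-0.3,0,0,0],
  [-0.3,0,0,0],
])

```text
clock: 41.05
eef_pos: [0.4891, 0.0926, 0.0963]
tool_rot: [-0.514, 0.858, 0.0, -0.0]
ft_force: [-1.2, -0.6, 0.4]
grip_width: 0.0
grasp_force: 0.6
```

```bash
python3 - <<'E'
from h import *
print('unit x,y',uf(state()[0])-[.151,0]); plan((*unit(-.165,0),.095))
E
```

```text
unit x,y [-0.2397 -0.0011]
t 41.0 at [0.4891 0.0926 0.0963] a 151.9 w 0.0000 f [-1.2 -0.6  0.4]
  SHIFT to [0.5234 0.1589 0.095 ] : 5 rows of [-0.75, 0.01, 0.01]
```

>>> apply_moves([
  [-0.3,0,0,0],
  [-0.3,0,0,0],
  [-0.3,0,0,0],
  [-0.3,0,0,0],
  [-0.3,0,0,0],
])

```text
clock: 41.47
eef_pos: [0.5033, 0.119, 0.0963]
tool_rot: [-0.514, 0.858, -0.0, -0.0]
ft_force: [0.4, -2.1, 2.0]
grip_width: 0.0002
grasp_force: 0.6
```

>>> apply_moves([
  [-0.3,0,0,0],
  [-0.3,0,0,0],
  [-0.3,0,0,0],
  [-0.3,0,0,0],
  [-0.2,0,0,0],
])

```text
clock: 41.88
eef_pos: [0.5166, 0.1441, 0.0963]
tool_rot: [-0.514, 0.858, 0.0, 0.0]
ft_force: [0.6, -1.0, 0.3]
grip_width: -0.0
grasp_force: 0.4
```

>>> apply_moves([
  [-0.1,0,0,0],
  [-0.1,0,0,0],
  [-0.1,0,0,0],
  [-0.1,0,0,0],
  [-0.1,0,0,0],
])

```text
clock: 42.3
eef_pos: [0.5208, 0.152, 0.0962]
tool_rot: [-0.514, 0.858, 0.0, -0.0]
ft_force: [-0.2, -1.8, 0.6]
grip_width: 0.0
grasp_force: 0.6
```

```bash
python3 - <<'E'
from h import *
print('unit x,y',uf(state()[0])-[.151,0]); plan((*unit(-.16,0),.095))
E
```

```text
unit x,y [-0.1723 -0.001 ]
t 42.3 at [0.5208 0.152  0.0962] a 151.9 w 0.0000 f [-0.2 -1.8  0.6]
  SHIFT to [0.5257 0.1634 0.095 ] : 5 rows of [-0.12, 0.01, 0.01]
```

Push in small steps until the stop shows in the force.

>>> apply_moves([
  [-0.07,0,0,0],
  [-0.07,0,0,0],
  [-0.07,0,0,0],
  [-0.07,0,0,0],
  [-0.07,0,0,0],
])

```text
clock: 42.72
eef_pos: [0.5242, 0.1583, 0.0963]
tool_rot: [-0.514, 0.858, 0.0, -0.0]
ft_force: [0.7, -1.0, 0.8]
grip_width: -0.0
grasp_force: 0.5
```

>>> apply_moves([
  [-0.03,0,0,0],
  [-0.03,0,0,0],
  [-0.03,0,0,0],
  [-0.03,0,0,0],
  [-0.03,0,0,0],
])

```text
clock: 43.13
eef_pos: [0.5256, 0.1608, 0.0962]
tool_rot: [-0.514, 0.858, 0.0, -0.0]
ft_force: [-0.3, -1.9, 0.1]
grip_width: 0.0003
grasp_force: 1.3
```

>>> apply_moves([
  [-0.02,0,0,0],
  [-0.02,0,0,0],
  [-0.02,0,0,0],
  [-0.02,0,0,0],
  [-0.02,0,0,0],
])

```text
clock: 43.55
eef_pos: [0.5256, 0.161, 0.0962]
tool_rot: [-0.514, 0.858, -0.001, -0.002]
ft_force: [-4.5, -7.8, 4.9]
grip_width: 0.0001
grasp_force: 4.0
```

>>> apply_moves([
  [0.3,0,0,0],
  [0.5,0,0,0],
  [0.6,0,0,0],
  [0.6,0,0,0],
  [0.6,0,0,0],
])

```text
clock: 43.97
eef_pos: [0.5014, 0.1157, 0.0963]
tool_rot: [-0.514, 0.858, 0.0, 0.0]
ft_force: [0.2, 0.0, -0.1]
grip_width: 0.0001
grasp_force: 0.0
```

>>> apply_moves([
  [0,0,-1,0],
  [0,0,-1,0],
  [0,0,-1,0],
  [0,0,-1,0],
  [0,0,-1,0],
], claw=0)

```text
clock: 44.38
eef_pos: [0.5015, 0.1158, 0.1973]
tool_rot: [-0.514, 0.858, 0.0, 0.0]
ft_force: [-0.5, 0.1, -0.6]
grip_width: 0.0608
grasp_force: 0.0
```

```bash
python3 - <<'E'
from h import *
C=lambda x,y:(120+(x+.5)/3-.5,145+(y+.5)/3-.5)
for n,p,z in(('jar1',(249,172),.08),('jar2',(47,191),.08),('tin',(295,308),.084),('mug',(145,270),.08)): print(n,ray('scene0',*C(*p),z).round(4))
shot('side','s9'); check('s9'); shot('scene','c9')
# drawer shut check: handle bar pixels predicted for d=0 vs edges
for f in('c9','s9'): print(f,'bar d=0',[proj(f,[*unit(-.145,y),.087]).round(1).tolist() for y in(-.06,.06)],'d=10mm',[proj(f,[*unit(-.155,y),.087]).round(1).tolist() for y in(-.06,.06)])
a=cv2.cvtColor(cv2.imread('pics/s9.png'),cv2.COLOR_BGR2GRAY); u=int(proj('s9',[*unit(-.145,-.03),.087])[0]); v=int(proj('s9',[*unit(-.145,-.03),.087])[1]); print(u,v,a[v-8:v+9,u].tolist())
plan((.412,-.19,.19,None))
E
```

```text
jar1 [ 0.4139 -0.188   0.08  ]
jar2 [ 0.4344 -0.3592  0.08  ]
tin [ 0.5595 -0.1317  0.084 ]
mug [ 0.519  -0.2584  0.08  ]
A changed px 833; B changed px 981; C changed px 1060; j1 changed px 228; j2 changed px 9; mug changed px 0; tin changed px 0; 
c9 bar d=0 [[338.8, 255.7], [357.9, 219.5]] d=10mm [[334.7, 254.0], [354.1, 218.0]]
s9 bar d=0 [[290.5, 184.7], [251.0, 178.2]] d=10mm [[289.7, 186.7], [250.0, 180.2]]
280 183 [99, 99, 98, 97, 101, 99, 97, 91, 79, 81, 84, 89, 94, 99, 99, 99, 98]
t 44.5 at [0.504  0.1164 0.2   ] a 151.8 w 0.0744 f [ 1.7  0.3 -0.3]
  SHIFT to [ 0.412 -0.19   0.19 ] : 20 rows of [0.78, -0.16, 0.02]
```

>>> apply_moves([
  [0,0,0,0.1],
  [0,0,0,0.1],
  [0,0,0,0.1],
  [0,0,0,0.1],
  [0,0,0,0.1],
])

```text
clock: 44.9
eef_pos: [0.5013, 0.116, 0.1951]
tool_rot: [-0.272, 0.962, 0.0, -0.001]
ft_force: [-0.1, 0.4, -0.6]
grip_width: 0.0854
grasp_force: 0.0
```

>>> apply_moves([
  [0,0,0,0.1],
  [0,0,0,0.1],
  [0,0,0,0.1],
  [0,0,0,0.1],
  [0,0,0,0.1],
])

```text
clock: 45.32
eef_pos: [0.5013, 0.116, 0.1951]
tool_rot: [-0.014, 1.0, -0.0, -0.001]
ft_force: [0.2, -0.4, -0.7]
grip_width: 0.0857
grasp_force: 0.0
```

>>> apply_moves([
  [0,0,0,0.1],
  [0,0,0,0.1],
  [0,0,0,0.1],
  [0,0,0,0.1],
  [0,0,0,0.1],
])

```text
clock: 45.73
eef_pos: [0.5012, 0.116, 0.1951]
tool_rot: [0.246, 0.969, -0.0, -0.001]
ft_force: [-0.7, 0.6, -0.4]
grip_width: 0.0854
grasp_force: 0.0
```

```bash
python3 - <<'E'
from h import *
c=(.413,-.19); plan((*c,.19),(*c,.12),(*c,.055))
E
```

```text
t 45.7 at [0.5012 0.116  0.1951] a 61.6 w 0.0854 f [-0.7  0.6 -0.4]
  SHIFT to [ 0.413 -0.19   0.19 ] : 20 rows of [-0.17, -0.78, 0.01]
  SHIFT to [ 0.413 -0.19   0.12 ] : 5 rows of [0.0, 0.01, 0.71]
  SHIFT to [ 0.413 -0.19   0.055] : 5 rows of [0.0, 0.0, 0.65]
```

>>> apply_moves([
  [-0.17,-0.78,0.01,0],
  [-0.17,-0.78,0.01,0],
  [-0.17,-0.78,0.01,0],
  [-0.17,-0.78,0.01,0],
  [-0.17,-0.78,0.01,0],
])

```text
clock: 46.15
eef_pos: [0.4791, 0.0388, 0.1941]
tool_rot: [0.243, 0.97, -0.0, -0.001]
ft_force: [-0.7, 0.7, -0.1]
grip_width: 0.0854
grasp_force: 0.0
```

>>> apply_moves([
  [-0.17,-0.78,0.01,0],
  [-0.17,-0.78,0.01,0],
  [-0.17,-0.78,0.01,0],
  [-0.17,-0.78,0.01,0],
  [-0.17,-0.78,0.01,0],
])

```text
clock: 46.57
eef_pos: [0.4573, -0.0379, 0.1932]
tool_rot: [0.243, 0.97, -0.0, -0.001]
ft_force: [-0.4, 0.4, -0.1]
grip_width: 0.0857
grasp_force: 0.0
```

>>> apply_moves([
  [-0.17,-0.78,0.01,0],
  [-0.17,-0.78,0.01,0],
  [-0.17,-0.78,0.01,0],
  [-0.17,-0.78,0.01,0],
  [-0.17,-0.78,0.01,0],
])

```text
clock: 46.98
eef_pos: [0.4355, -0.1146, 0.1922]
tool_rot: [0.243, 0.97, 0.0, -0.001]
ft_force: [-0.2, 1.5, -0.3]
grip_width: 0.0855
grasp_force: 0.0
```

>>> apply_moves([
  [-0.17,-0.78,0.01,0],
  [-0.17,-0.78,0.01,0],
  [-0.17,-0.78,0.01,0],
  [-0.17,-0.78,0.01,0],
  [-0.17,-0.78,0.01,0],
])

```text
clock: 47.4
eef_pos: [0.4137, -0.1912, 0.1912]
tool_rot: [0.243, 0.97, 0.0, -0.001]
ft_force: [-0.4, -0.8, -0.8]
grip_width: 0.0854
grasp_force: 0.0
```

>>> apply_moves([
  [0,0,0.5,0],
  [0,0,0.5,0],
  [0,0,0.5,0],
  [0,0,0.5,0],
  [0,0,0.5,0],
])

```text
clock: 47.82
eef_pos: [0.4138, -0.1905, 0.1409]
tool_rot: [0.243, 0.97, 0.0, -0.001]
ft_force: [1.1, -0.5, 0.2]
grip_width: 0.0853
grasp_force: 0.0
```

```bash
python3 - <<'E'
from h import *
shot('wrist','w10'); a=cv2.imread('pics/w10.png')
u,v=proj('w10',(.413,-.19,.08)); r=proj('w10',(.413+.03*np.cos(1.08),-.19+.03*np.sin(1.08),.08)); print('lid ctr pred',u,v,'edge',r)
h=cv2.cvtColor(a,cv2.COLOR_BGR2HSV); R=int(v)
for R in(int(v)-10,int(v)+10): print([tuple(h[R,x].tolist()) for x in range(200,370,8)])
c=(.413,-.19); plan((*c,.055))
E
```

```text
lid ctr pred 281.6013040226301 238.65781451722944 edge [330.0413334  238.71348805]
[(27, 36, 214), (28, 35, 212), (29, 35, 213), (28, 35, 213), (23, 44, 185), (17, 40, 128), (13, 42, 116), (13, 47, 115), (14, 51, 120), (13, 47, 115), (15, 48, 117), (14, 51, 120), (14, 42, 116), (13, 45, 118), (14, 46, 116), (15, 49, 115), (15, 69, 122), (15, 63, 126), (16, 67, 125), (17, 60, 123), (19, 69, 130), (17, 63, 126)]
[(29, 32, 214), (27, 35, 210), (24, 41, 213), (25, 40, 212), (24, 41, 210), (12, 48, 116), (16, 50, 117), (14, 44, 116), (14, 47, 115), (14, 43, 120), (11, 46, 117), (14, 41, 117), (11, 46, 116), (14, 48, 118), (17, 45, 114), (14, 45, 119), (24, 45, 211), (27, 35, 211), (23, 46, 212), (21, 46, 212), (22, 46, 214), (21, 45, 214)]
t 47.9 at [ 0.4126 -0.19    0.139 ] a 61.8 w 0.0855 f [-0.5 -0.7 -1.4]
  SHIFT to [ 0.413 -0.19   0.055] : 5 rows of [0.0, 0.0, 0.84]
```

>>> apply_moves([
  [0,0,0.85,0],
  [0,0,0.85,0],
  [0,0,0.85,0],
  [0,0,0.85,0],
  [0,0,0.85,0],
])

```text
clock: 48.28
eef_pos: [0.4142, -0.1905, 0.0563]
tool_rot: [0.243, 0.97, 0.0, -0.0]
ft_force: [0.9, 0.4, 0.9]
grip_width: 0.0853
grasp_force: 0.0
```

>>> apply_moves([
  [0,0,0,0],
  [0,0,0,0],
  [0,0,0,0],
  [0,0,0,0],
  [0,0,0,0],
], claw=1)

```text
clock: 48.7
eef_pos: [0.4155, -0.1907, 0.058]
tool_rot: [0.243, 0.97, -0.0, 0.001]
ft_force: [0.2, 0.2, -1.9]
grip_width: 0.0589
grasp_force: 64.7
```

>>> apply_moves([
  [0,0,0,0],
  [0,0,-0.5,0],
  [0,0,-1,0],
  [0,0,-1,0],
  [0,0,-1,0],
])

```text
clock: 49.12
eef_pos: [0.4147, -0.1903, 0.1281]
tool_rot: [0.243, 0.97, 0.0, -0.0]
ft_force: [-0.0, 0.0, -2.3]
grip_width: 0.0589
grasp_force: 65.1
```

>>> apply_moves([
  [0,0,-1,0],
  [0,0,-1,0],
  [0,0,-1,0],
  [0,0,-1,0],
  [0,0,-1,0],
])

```text
clock: 49.53
eef_pos: [0.4148, -0.1902, 0.2285]
tool_rot: [0.243, 0.97, 0.0, 0.0]
ft_force: [0.0, -0.3, -1.9]
grip_width: 0.0591
grasp_force: 65.1
```

>>> apply_moves([
  [0,0,-1,0],
  [0,0,-1,0],
  [0,0,-1,0],
  [0,0,-1,0],
  [0,0,-0.8,0],
])

```text
clock: 49.95
eef_pos: [0.415, -0.1904, 0.3251]
tool_rot: [0.243, 0.97, -0.0, 0.001]
ft_force: [1.2, 0.1, -2.5]
grip_width: 0.059
grasp_force: 65.1
```

```bash
python3 - <<'E'
from h import *
c=unit(-.01,-.07); d=unit(-.01,0.003); print(c,np.hypot(*c),d,np.hypot(*d))
plan((*c,.32,YU),(*c,.27),(*c,.26))
print(); plan((*d,.32,YU),(*d,.27),(*d,.26))
E
```

```text
[0.65813876 0.2627079 ] 0.7086339466441048 [0.5937435  0.29709177] 0.6639238378774641
t 50.0 at [ 0.415  -0.1904  0.3251] a 61.9 w 0.0590 f [ 1.2  0.1 -2.5]
  TURN -0.0 deg: 5 rows of roll -0.0
  SHIFT to [0.6581 0.2627 0.32  ] : 30 rows of [0.0, 0.86, 0.01]
  SHIFT to [0.6581 0.2627 0.27  ] : 5 rows of [-0.01, -0.02, 0.49]
  SHIFT to [0.6581 0.2627 0.26  ] : 5 rows of [0.0, 0.0, 0.1]

t 50.0 at [ 0.415  -0.1904  0.3251] a 61.9 w 0.0590 f [ 1.2  0.1 -2.5]
  TURN -0.0 deg: 5 rows of roll -0.0
  SHIFT to [0.5937 0.2971 0.32  ] : 30 rows of [0.12, 0.86, 0.01]
  SHIFT to [0.5937 0.2971 0.27  ] : 5 rows of [0.0, -0.02, 0.49]
  SHIFT to [0.5937 0.2971 0.26  ] : 5 rows of [0.0, 0.0, 0.1]
```

>>> apply_moves([
  [0.12,0.86,0.01,0],
  [0.12,0.86,0.01,0],
  [0.12,0.86,0.01,0],
  [0.12,0.86,0.01,0],
  [0.12,0.86,0.01,0],
])

```text
clock: 50.37
eef_pos: [0.4449, -0.1081, 0.3225]
tool_rot: [0.243, 0.97, 0.0, 0.0]
ft_force: [0.2, 0.5, -2.8]
grip_width: 0.0586
grasp_force: 65.2
```

>>> apply_moves([
  [0.12,0.86,0.01,0],
  [0.12,0.86,0.01,0],
  [0.12,0.86,0.01,0],
  [0.12,0.86,0.01,0],
  [0.12,0.86,0.01,0],
])

```text
clock: 50.78
eef_pos: [0.4749, -0.0265, 0.3214]
tool_rot: [0.243, 0.97, 0.0, -0.0]
ft_force: [0.4, -0.1, -3.1]
grip_width: 0.0587
grasp_force: 65.2
```

>>> apply_moves([
  [0.12,0.86,0.01,0],
  [0.12,0.86,0.01,0],
  [0.12,0.86,0.01,0],
  [0.12,0.86,0.01,0],
  [0.12,0.86,0.01,0],
])

```text
clock: 51.2
eef_pos: [0.5048, 0.0549, 0.3203]
tool_rot: [0.243, 0.97, -0.0, -0.0]
ft_force: [-0.1, -1.2, -2.4]
grip_width: 0.059
grasp_force: 65.2
```

>>> apply_moves([
  [0.12,0.86,0.01,0],
  [0.12,0.86,0.01,0],
  [0.12,0.86,0.01,0],
  [0.12,0.86,0.01,0],
  [0.12,0.86,0.01,0],
])

```text
clock: 51.62
eef_pos: [0.5347, 0.1364, 0.3192]
tool_rot: [0.243, 0.97, -0.0, -0.0]
ft_force: [-0.1, -0.8, -2.7]
grip_width: 0.0591
grasp_force: 65.2
```

>>> apply_moves([
  [0.12,0.86,0.01,0],
  [0.12,0.86,0.01,0],
  [0.12,0.86,0.01,0],
  [0.12,0.86,0.01,0],
  [0.12,0.86,0.01,0],
])

```text
clock: 52.03
eef_pos: [0.5647, 0.2179, 0.3181]
tool_rot: [0.243, 0.97, -0.0, -0.0]
ft_force: [-0.1, 0.5, -2.0]
grip_width: 0.0589
grasp_force: 65.2
```

>>> apply_moves([
  [0.12,0.86,0.01,0],
  [0.12,0.86,0.01,0],
  [0.12,0.86,0.01,0],
  [0.12,0.86,0.01,0],
  [0.12,0.84,0.01,0],
])

```text
clock: 52.45
eef_pos: [0.5945, 0.2991, 0.317]
tool_rot: [0.243, 0.97, -0.0, -0.0]
ft_force: [-1.1, -0.1, -2.0]
grip_width: 0.059
grasp_force: 65.2
```

>>> apply_moves([
  [0,0,0.2,0],
  [0,0,0.2,0],
  [0,0,0.2,0],
  [0,0,0.2,0],
  [0,0,0.2,0],
])

```text
clock: 52.87
eef_pos: [0.5943, 0.2973, 0.297]
tool_rot: [0.243, 0.97, -0.0, -0.0]
ft_force: [0.2, -0.2, -1.8]
grip_width: 0.0592
grasp_force: 65.5
```

```bash
python3 - <<'E'
from h import *
d=unit(-.01,0.003); print(uf(state()[0])-[.151-.01,0]); plan((*d,.27),(*d,.258)); print(bot.get_obs()['joint_pos'])
E
```

```text
[0.0004 0.0026]
t 52.9 at [0.5943 0.2973 0.297 ] a 61.8 w 0.0592 f [ 0.2 -0.2 -1.8]
  SHIFT to [0.5937 0.2971 0.27  ] : 5 rows of [0.0, 0.0, 0.27]
  SHIFT to [0.5937 0.2971 0.258 ] : 5 rows of [0.0, 0.0, 0.12]
[ 4.63929641e-01  5.89555037e-01  6.43832259e-01  1.62551211e+00
 -1.40207660e-04  9.55489266e-01]
```

>>> apply_moves([
  [0,0,0.27,0],
  [0,0,0.27,0],
  [0,0,0.27,0],
  [0,0,0.27,0],
  [0,0,0.27,0],
])

```text
clock: 53.28
eef_pos: [0.5944, 0.2981, 0.2697]
tool_rot: [0.243, 0.97, -0.0, -0.0]
ft_force: [-0.8, 0.5, -3.0]
grip_width: 0.0587
grasp_force: 65.5
```

>>> apply_moves([
  [0,0,0.11,0],
  [0,0,0.11,0],
  [0,0,0.11,0],
  [0,0,0.11,0],
  [0,0,0.11,0],
])

```text
clock: 53.7
eef_pos: [0.5946, 0.2983, 0.2593]
tool_rot: [0.243, 0.97, 0.0, 0.0]
ft_force: [0.3, 0.3, -3.3]
grip_width: 0.059
grasp_force: 65.5
```

>>> apply_moves([
  [0,0,0.04,0],
  [0,0,0.04,0],
  [0,0,0,0],
  [0,0,0,0],
  [0,0,0,0],
])

```text
clock: 54.12
eef_pos: [0.5946, 0.2983, 0.2578]
tool_rot: [0.243, 0.97, 0.0, 0.0]
ft_force: [0.6, -0.5, -3.1]
grip_width: 0.0589
grasp_force: 65.5
```

>>> apply_moves([
  [0,0,0.05,0],
  [0,0,0,0],
  [0,0,0,0],
  [0,0,0,0],
  [0,0,0,0],
])

```text
clock: 54.53
eef_pos: [0.5947, 0.2983, 0.2575]
tool_rot: [0.243, 0.97, 0.0, 0.001]
ft_force: [-0.3, -0.7, 3.2]
grip_width: 0.0589
grasp_force: 65.6
```

>>> apply_moves([
  [0,0,0.05,0],
  [0,0,0,0],
  [0,0,0,0],
  [0,0,0,0],
  [0,0,0,0],
])

```text
clock: 54.95
eef_pos: [0.5947, 0.2982, 0.2575]
tool_rot: [0.243, 0.97, 0.001, 0.001]
ft_force: [-2.0, -1.0, 6.7]
grip_width: 0.0586
grasp_force: 66.2
```

>>> apply_moves([
  [0,0,0.03,0],
  [0,0,0,0],
  [0,0,0,0],
  [0,0,0,0],
  [0,0,0,0],
])

```text
clock: 55.37
eef_pos: [0.5947, 0.2982, 0.2575]
tool_rot: [0.243, 0.97, 0.001, 0.001]
ft_force: [-2.5, -2.5, 7.9]
grip_width: 0.0589
grasp_force: 66.2
```

>>> apply_moves([
  [0,0,-0.03,0],
  [0,0,0,0],
  [0,0,0,0],
  [0,0,0,0],
  [0,0,0,0],
], claw=0.1)

```text
clock: 55.78
eef_pos: [0.5944, 0.2982, 0.2551]
tool_rot: [0.243, 0.97, -0.0, -0.0]
ft_force: [-0.1, -0.4, 0.5]
grip_width: 0.0768
grasp_force: 0.0
```

>>> apply_moves([
  [0,0,-0.3,0],
  [0,0,-0.6,0],
  [0,0,-1,0],
  [0,0,-1,0],
  [0,0,-1,0],
])

```text
clock: 56.2
eef_pos: [0.5943, 0.2981, 0.3348]
tool_rot: [0.243, 0.97, -0.0, -0.0]
ft_force: [0.6, 0.3, 1.0]
grip_width: 0.0764
grasp_force: 0.0
```

>>> apply_moves([
  [0,0,-1,0],
  [0,0,-0.5,0],
  [0,0,0,0],
  [0,0,0,0],
  [0,0,0,0],
])

```text
clock: 56.62
eef_pos: [0.5944, 0.2982, 0.3626]
tool_rot: [0.243, 0.97, -0.0, -0.001]
ft_force: [0.3, 0.5, 0.5]
grip_width: 0.0767
grasp_force: 0.0
```

```bash
python3 - <<'E'
from h import *
shot('side','s10'); check('s10')
c=(.434,-.358); plan((*c,.33),(*c,.19),(*c,.13),(*c,.057))
E
```

```text
A changed px 815; B changed px 949; C changed px 1034; j1 changed px 735; j2 changed px 4; mug changed px 0; tin changed px 0; 
t 56.7 at [0.5942 0.2981 0.3622] a 61.9 w 0.0767 f [-0.9  0.1  0.8]
  SHIFT to [ 0.434 -0.358  0.33 ] : 35 rows of [-0.24, -0.93, 0.05]
  SHIFT to [ 0.434 -0.358  0.19 ] : 10 rows of [0.0, -0.02, 0.69]
  SHIFT to [ 0.434 -0.358  0.13 ] : 5 rows of [0.0, 0.01, 0.59]
  SHIFT to [ 0.434 -0.358  0.057] : 5 rows of [0.0, 0.0, 0.73]
```

>>> apply_moves([
  [-0.24,-0.93,0.05,0],
  [-0.24,-0.93,0.05,0],
  [-0.24,-0.93,0.05,0],
  [-0.24,-0.93,0.05,0],
  [-0.24,-0.93,0.05,0],
], claw=0)

```text
clock: 57.08
eef_pos: [0.571, 0.2039, 0.3572]
tool_rot: [0.243, 0.97, -0.001, -0.001]
ft_force: [-0.1, -0.4, -1.0]
grip_width: 0.0857
grasp_force: 0.0
```

>>> apply_moves([
  [-0.24,-0.93,0.05,0],
  [-0.24,-0.93,0.05,0],
  [-0.24,-0.93,0.05,0],
  [-0.24,-0.93,0.05,0],
  [-0.24,-0.93,0.05,0],
])

```text
clock: 57.5
eef_pos: [0.5482, 0.1105, 0.3523]
tool_rot: [0.243, 0.97, -0.001, -0.001]
ft_force: [0.9, -0.0, -0.3]
grip_width: 0.0853
grasp_force: 0.0
```

>>> apply_moves([
  [-0.24,-0.93,0.05,0],
  [-0.24,-0.93,0.05,0],
  [-0.24,-0.93,0.05,0],
  [-0.24,-0.93,0.05,0],
  [-0.24,-0.93,0.05,0],
])

```text
clock: 57.92
eef_pos: [0.5255, 0.0173, 0.3474]
tool_rot: [0.243, 0.97, -0.0, -0.001]
ft_force: [1.2, -0.7, 0.3]
grip_width: 0.0855
grasp_force: 0.0
```

>>> apply_moves([
  [-0.24,-0.93,0.05,0],
  [-0.24,-0.93,0.05,0],
  [-0.24,-0.93,0.05,0],
  [-0.24,-0.93,0.05,0],
  [-0.24,-0.93,0.05,0],
])

```text
clock: 58.33
eef_pos: [0.5028, -0.0759, 0.3424]
tool_rot: [0.243, 0.97, -0.0, -0.001]
ft_force: [0.3, -0.1, -0.0]
grip_width: 0.0855
grasp_force: 0.0
```

>>> apply_moves([
  [-0.24,-0.93,0.05,0],
  [-0.24,-0.93,0.05,0],
  [-0.24,-0.93,0.05,0],
  [-0.24,-0.93,0.05,0],
  [-0.24,-0.93,0.05,0],
])

```text
clock: 58.75
eef_pos: [0.4802, -0.1691, 0.3374]
tool_rot: [0.243, 0.97, 0.0, -0.001]
ft_force: [0.5, -0.6, -0.1]
grip_width: 0.0854
grasp_force: 0.0
```

>>> apply_moves([
  [-0.24,-0.93,0.05,0],
  [-0.24,-0.93,0.05,0],
  [-0.24,-0.93,0.05,0],
  [-0.24,-0.93,0.05,0],
  [-0.24,-0.93,0.05,0],
])

```text
clock: 59.17
eef_pos: [0.4576, -0.2623, 0.3324]
tool_rot: [0.243, 0.97, 0.0, -0.001]
ft_force: [0.0, 0.0, -0.0]
grip_width: 0.0854
grasp_force: 0.0
```

>>> apply_moves([
  [-0.24,-0.93,0.05,0],
  [-0.24,-0.93,0.05,0],
  [-0.24,-0.93,0.05,0],
  [-0.24,-0.93,0.05,0],
  [-0.24,-0.93,0.05,0],
])

```text
clock: 59.58
eef_pos: [0.435, -0.3556, 0.3273]
tool_rot: [0.243, 0.97, 0.001, -0.001]
ft_force: [-0.2, 0.7, -0.0]
grip_width: 0.0852
grasp_force: 0.0
```

>>> apply_moves([
  [0,0,1,0],
  [0,0,1,0],
  [0,0,1,0],
  [0,0,1,0],
  [0,0,1,0],
])

```text
clock: 60.0
eef_pos: [0.435, -0.3546, 0.2265]
tool_rot: [0.243, 0.97, 0.001, -0.001]
ft_force: [-0.4, -0.1, 0.3]
grip_width: 0.0852
grasp_force: 0.0
```

>>> apply_moves([
  [0,0,1,0],
  [0,0,1,0],
  [0,0,1,0],
  [0,0,1,0],
  [0,0,0.5,0],
])

```text
clock: 60.42
eef_pos: [0.4339, -0.3534, 0.135]
tool_rot: [0.243, 0.97, 0.001, -0.003]
ft_force: [-0.4, -0.1, -0.7]
grip_width: 0.0853
grasp_force: 0.0
```

```bash
python3 - <<'E'
from h import *
plan((.434,-.358,.057)); shot('wrist','w11'); a=cv2.imread('pics/w11.png')
c=np.array([.434,-.358]); e=unit(1,0)-U
u,v=proj('w11',(*c,.08)); print('lid ctr pred',u,v,'edges',proj('w11',(*(c-.03*e),.08)),proj('w11',(*(c+.03*e),.08)))
g=cv2.cvtColor(a,cv2.COLOR_BGR2HSV)
for R in(int(v)-10,int(v)+10): print([tuple(g[R,x].tolist()) for x in range(200,370,8)])
E
```

```text
t 60.4 at [ 0.4339 -0.3534  0.135 ] a 61.9 w 0.0853 f [-0.4 -0.1 -0.7]
  SHIFT to [ 0.434 -0.358  0.057] : 5 rows of [-0.02, -0.04, 0.78]
lid ctr pred 274.8087211910933 248.00601662166073 edges [225.25467917 247.95585358] [324.35865251 248.0561755 ]
[(23, 42, 201), (25, 42, 202), (28, 36, 203), (14, 47, 108), (15, 47, 108), (13, 45, 108), (14, 49, 110), (9, 46, 110), (14, 49, 109), (13, 42, 109), (14, 44, 110), (17, 48, 107), (13, 48, 111), (13, 45, 107), (16, 46, 105), (18, 59, 129), (18, 64, 116), (18, 62, 119), (16, 61, 121), (15, 65, 117), (16, 69, 122), (17, 63, 113)]
[(25, 42, 201), (29, 35, 199), (20, 47, 201), (13, 49, 109), (14, 50, 113), (11, 44, 110), (15, 46, 110), (10, 42, 110), (14, 45, 108), (12, 46, 110), (10, 49, 109), (13, 47, 113), (14, 49, 110), (11, 44, 110), (16, 49, 136), (18, 54, 200), (23, 43, 201), (21, 43, 203), (22, 44, 203), (22, 45, 202), (30, 38, 200), (22, 46, 200)]
```

>>> apply_moves([
  [-0.01,-0.16,0.3,0],
  [-0.01,-0.16,0.4,0],
  [-0.01,-0.06,1,0],
  [0,0,1,0],
  [0,0,1,0],
])

```text
clock: 60.88
eef_pos: [0.4336, -0.3634, 0.0651]
tool_rot: [0.243, 0.97, -0.001, 0.002]
ft_force: [0.2, -0.2, -0.4]
grip_width: 0.0853
grasp_force: 0.0
```

>>> apply_moves([
  [0,0,0.2,0],
  [0,0,0,0],
  [0,0,0,0],
  [0,0,0,0],
  [0,0,0,0],
])

```text
clock: 61.3
eef_pos: [0.4339, -0.363, 0.0624]
tool_rot: [0.243, 0.97, -0.001, 0.001]
ft_force: [0.2, -1.1, -0.9]
grip_width: 0.0854
grasp_force: 0.0
```

>>> apply_moves([
  [0,0,0,0],
  [0,0,0,0],
  [0,0,0,0],
  [0,0,0,0],
  [0,0,0,0],
], claw=1)

```text
clock: 61.72
eef_pos: [0.4335, -0.3627, 0.0618]
tool_rot: [0.243, 0.97, -0.001, 0.001]
ft_force: [-1.0, -0.4, 5.5]
grip_width: 0.0588
grasp_force: 64.7
```

>>> apply_moves([
  [0,0,0,0],
  [0,0,-0.5,0],
  [0,0,-1,0],
  [0,0,-1,0],
  [0,0,-1,0],
])

```text
clock: 62.13
eef_pos: [0.432, -0.3613, 0.1307]
tool_rot: [0.243, 0.97, 0.001, -0.001]
ft_force: [-0.2, -0.3, -2.8]
grip_width: 0.0588
grasp_force: 65.1
```

>>> apply_moves([
  [0,0,-1,0],
  [0,0,-1,0],
  [0,0,-1,0],
  [0,0,-1,0],
  [0,0,-1,0],
])

```text
clock: 62.55
eef_pos: [0.4322, -0.3614, 0.2312]
tool_rot: [0.243, 0.97, 0.001, -0.001]
ft_force: [0.2, -0.0, -2.6]
grip_width: 0.0588
grasp_force: 65.1
```

>>> apply_moves([
  [0,0,-1,0],
  [0,0,-1,0],
  [0,0,-1,0],
  [0,0,-1,0],
  [0,0,-0.8,0],
])

```text
clock: 62.97
eef_pos: [0.4326, -0.3617, 0.3279]
tool_rot: [0.243, 0.97, 0.0, -0.0]
ft_force: [0.2, -0.3, -2.9]
grip_width: 0.0589
grasp_force: 65.1
```

```bash
python3 - <<'E'
from h import *
c=unit(-.01,-.07)
plan((.55,-.05,.325),(*c,.325),(*c,.275),(*c,.26))
E
```

```text
t 63.0 at [ 0.4326 -0.3617  0.3279] a 61.9 w 0.0589 f [ 0.2 -0.3 -2.9]
  SHIFT to [ 0.55  -0.05   0.325] : 20 rows of [0.11, 0.83, 0.01]
  SHIFT to [0.6581 0.2627 0.325 ] : 20 rows of [0.13, 0.81, 0.0]
  SHIFT to [0.6581 0.2627 0.275 ] : 5 rows of [-0.01, 0.01, 0.49]
  SHIFT to [0.6581 0.2627 0.26  ] : 5 rows of [0.0, 0.0, 0.15]
```

>>> apply_moves([
  [0.11,0.83,0.01,0],
  [0.11,0.83,0.01,0],
  [0.11,0.83,0.01,0],
  [0.11,0.83,0.01,0],
  [0.11,0.83,0.01,0],
])

```text
clock: 63.38
eef_pos: [0.4619, -0.2826, 0.3252]
tool_rot: [0.243, 0.97, 0.0, -0.001]
ft_force: [0.1, -0.3, -2.3]
grip_width: 0.0588
grasp_force: 65.2
```

>>> apply_moves([
  [0.11,0.83,0.01,0],
  [0.11,0.83,0.01,0],
  [0.11,0.83,0.01,0],
  [0.11,0.83,0.01,0],
  [0.11,0.83,0.01,0],
])

```text
clock: 63.8
eef_pos: [0.4912, -0.2042, 0.3242]
tool_rot: [0.243, 0.97, 0.0, -0.001]
ft_force: [0.6, 0.1, -2.6]
grip_width: 0.0589
grasp_force: 65.2
```

>>> apply_moves([
  [0.11,0.83,0.01,0],
  [0.11,0.83,0.01,0],
  [0.11,0.83,0.01,0],
  [0.11,0.83,0.01,0],
  [0.11,0.83,0.01,0],
])

```text
clock: 64.22
eef_pos: [0.5206, -0.1258, 0.3232]
tool_rot: [0.243, 0.97, 0.0, -0.001]
ft_force: [0.5, -0.6, -2.6]
grip_width: 0.0587
grasp_force: 65.2
```

>>> apply_moves([
  [0.11,0.83,0.01,0],
  [0.11,0.83,0.01,0],
  [0.11,0.83,0.01,0],
  [0.11,0.83,0.01,0],
  [0.11,0.83,0.01,0],
])

```text
clock: 64.63
eef_pos: [0.5499, -0.0476, 0.3221]
tool_rot: [0.243, 0.97, -0.0, -0.001]
ft_force: [0.2, -0.2, -2.4]
grip_width: 0.0592
grasp_force: 65.2
```

>>> apply_moves([
  [0.13,0.81,0,0],
  [0.13,0.81,0,0],
  [0.13,0.81,0,0],
  [0.13,0.81,0,0],
  [0.13,0.81,0,0],
])

```text
clock: 65.05
eef_pos: [0.5767, 0.0299, 0.3221]
tool_rot: [0.243, 0.97, -0.0, -0.001]
ft_force: [-0.6, -0.6, -2.6]
grip_width: 0.0585
grasp_force: 65.2
```

>>> apply_moves([
  [0.13,0.81,0,0],
  [0.13,0.81,0,0],
  [0.13,0.81,0,0],
  [0.13,0.81,0,0],
  [0.13,0.81,0,0],
])

```text
clock: 65.47
eef_pos: [0.6037, 0.1076, 0.3222]
tool_rot: [0.243, 0.97, -0.0, -0.001]
ft_force: [0.9, -0.1, -2.3]
grip_width: 0.0589
grasp_force: 65.2
```

>>> apply_moves([
  [0.13,0.81,0,0],
  [0.13,0.81,0,0],
  [0.13,0.81,0,0],
  [0.13,0.81,0,0],
  [0.13,0.81,0,0],
])

```text
clock: 65.88
eef_pos: [0.6304, 0.1852, 0.3221]
tool_rot: [0.243, 0.97, -0.0, -0.001]
ft_force: [0.9, 0.3, -3.5]
grip_width: 0.0589
grasp_force: 65.2
```

>>> apply_moves([
  [0.13,0.81,0,0],
  [0.13,0.81,0,0],
  [0.13,0.81,0,0],
  [0.13,0.81,0,0],
  [0.13,0.81,0,0],
])

```text
clock: 66.3
eef_pos: [0.657, 0.2627, 0.322]
tool_rot: [0.243, 0.97, -0.001, -0.001]
ft_force: [0.6, 0.0, -3.2]
grip_width: 0.0588
grasp_force: 65.2
```

>>> apply_moves([
  [0,0,0.2,0],
  [0,0,0.2,0],
  [0,0,0.2,0],
  [0,0,0.2,0],
  [0,0,0.2,0],
])

```text
clock: 66.72
eef_pos: [0.6571, 0.2607, 0.3024]
tool_rot: [0.243, 0.97, -0.0, -0.0]
ft_force: [0.7, -1.0, -2.3]
grip_width: 0.0588
grasp_force: 65.6
```

```bash
python3 - <<'E'
from h import *
d=unit(-.01,-.07); print(uf(state()[0])-[.151-.01,0]); plan((*d,.28),(*d,.264)); print(bot.get_obs()['joint_pos'])
E
```

```text
[-0.0022 -0.07  ]
t 66.7 at [0.6571 0.2607 0.3024] a 61.8 w 0.0588 f [ 0.7 -1.  -2.3]
  SHIFT to [0.6581 0.2627 0.28  ] : 5 rows of [0.0, 0.02, 0.22]
  SHIFT to [0.6581 0.2627 0.264 ] : 5 rows of [0.0, 0.0, 0.16]
[ 3.77847824e-01  7.11614359e-01  8.73726213e-01  1.73349498e+00
 -1.94645892e-04  8.69544286e-01]
```

>>> apply_moves([
  [0,0.02,0.22,0],
  [0,0.02,0.22,0],
  [0,0.02,0.22,0],
  [0,0.02,0.22,0],
  [0,0.02,0.22,0],
])

```text
clock: 67.13
eef_pos: [0.6583, 0.2634, 0.2804]
tool_rot: [0.243, 0.97, 0.0, 0.0]
ft_force: [-0.4, 0.4, -3.4]
grip_width: 0.0586
grasp_force: 65.6
```

>>> apply_moves([
  [0,0,0.15,0],
  [0,0,0.15,0],
  [0,0,0.15,0],
  [0,0,0.15,0],
  [0,0,0.1,0],
])

```text
clock: 67.55
eef_pos: [0.6582, 0.2635, 0.2663]
tool_rot: [0.243, 0.97, -0.0, -0.0]
ft_force: [0.1, 0.3, -3.3]
grip_width: 0.059
grasp_force: 65.6
```

>>> apply_moves([
  [0,0,0.05,0],
  [0,0,0,0],
  [0,0,0,0],
  [0,0,0,0],
  [0,0,0,0],
])

```text
clock: 67.97
eef_pos: [0.6584, 0.2635, 0.266]
tool_rot: [0.243, 0.97, 0.0, 0.0]
ft_force: [-0.6, -1.1, -2.3]
grip_width: 0.0588
grasp_force: 65.6
```

>>> apply_moves([
  [0,0,0.05,0],
  [0,0,0,0],
  [0,0,0,0],
  [0,0,0,0],
  [0,0,0,0],
])

```text
clock: 68.38
eef_pos: [0.6583, 0.2635, 0.2647]
tool_rot: [0.243, 0.97, 0.0, -0.0]
ft_force: [0.3, -0.8, -2.2]
grip_width: 0.0586
grasp_force: 65.6
```

```bash
python3 - <<'E'
from h import *
print(uf(state()[0])-[.151-.01,0])
E
```

```text
[ 0.0007 -0.0697]
```

>>> apply_moves([
  [0,0,0.07,0],
  [0,0,0,0],
  [0,0,0,0],
  [0,0,0,0],
  [0,0,0,0],
])

```text
clock: 68.8
eef_pos: [0.6583, 0.2635, 0.2633]
tool_rot: [0.243, 0.97, -0.0, -0.0]
ft_force: [-0.3, -0.2, -2.7]
grip_width: 0.0588
grasp_force: 65.6
```

>>> apply_moves([
  [0,0,0.06,0],
  [0,0,0,0],
  [0,0,0,0],
  [0,0,0,0],
  [0,0,0,0],
])

```text
clock: 69.22
eef_pos: [0.6583, 0.2635, 0.2621]
tool_rot: [0.243, 0.97, -0.0, -0.0]
ft_force: [-0.1, 0.7, -2.3]
grip_width: 0.0589
grasp_force: 65.6
```

>>> apply_moves([
  [0,0,0.05,0],
  [0,0,0,0],
  [0,0,0,0],
  [0,0,0,0],
  [0,0,0,0],
])

```text
clock: 69.63
eef_pos: [0.6583, 0.2635, 0.2619]
tool_rot: [0.243, 0.97, 0.0, 0.0]
ft_force: [-0.4, 0.3, 2.7]
grip_width: 0.0588
grasp_force: 65.7
```

Contact felt; release and rise, then retreat and verify.

>>> apply_moves([
  [0,0,0,0],
  [0,0,0,0],
  [0,0,0,0],
  [0,0,0,0],
  [0,0,0,0],
], claw=0.1)

```text
clock: 70.05
eef_pos: [0.6583, 0.2635, 0.2609]
tool_rot: [0.243, 0.97, -0.0, -0.0]
ft_force: [0.5, 0.8, 0.5]
grip_width: 0.0767
grasp_force: 0.0
```

>>> apply_moves([
  [0,0,-0.3,0],
  [0,0,-0.6,0],
  [0,0,-1,0],
  [0,0,-1,0],
  [0,0,-1,0],
])

```text
clock: 70.47
eef_pos: [0.658, 0.2634, 0.3405]
tool_rot: [0.243, 0.97, 0.0, 0.0]
ft_force: [1.0, -0.0, 0.4]
grip_width: 0.0771
grasp_force: 0.0
```

>>> apply_moves([
  [0,0,-0.5,0],
  [0,-0.5,0,0],
  [0,-1,0,0],
  [0,-1,0,0],
  [0,-1,0,0],
])

```text
clock: 70.88
eef_pos: [0.6249, 0.2013, 0.3493]
tool_rot: [0.243, 0.97, 0.0, 0.0]
ft_force: [0.2, 0.4, -0.3]
grip_width: 0.0773
grasp_force: 0.0
```

>>> apply_moves([
  [0,-1,0,0],
  [0,-1,0,0],
  [0,-1,0,0],
  [0,-1,0,0],
  [0,-1,0,0],
])

```text
clock: 71.3
eef_pos: [0.5776, 0.1127, 0.3498]
tool_rot: [0.243, 0.97, 0.0, 0.0]
ft_force: [-0.3, -0.0, 0.1]
grip_width: 0.0766
grasp_force: 0.0
```

>>> apply_moves([
  [0,-1,0,0],
  [0,-1,0,0],
  [0,-1,0,0],
  [0,-1,0,0],
  [0,-0.5,0,0],
])

```text
clock: 71.72
eef_pos: [0.5349, 0.0325, 0.3502]
tool_rot: [0.244, 0.97, -0.0, 0.001]
ft_force: [0.3, 0.8, 0.1]
grip_width: 0.0768
grasp_force: 0.0
```

```bash
python3 - <<'E'
from h import *
plan(); shot('scene','c11'); shot('side','s11'); check('s11')
a=cv2.imread('pics/c11.png'); b=cv2.imread('pics/scene0.png')
g=cv2.cvtColor(a,cv2.COLOR_BGR2HSV)
for y in(.083,.003,-.07):
    # along vertical axis of the jar: sample colours at predicted heights
    print(y,[ (round(z,2),tuple(g[int(round(v)),int(round(u))].tolist())) for z in(.28,.262,.25,.235,.22,.205) for u,v in[proj('c11',[*(unit(-.01,y)+(np.array([.03,0]) if z<.28 else 0)),z])]])
    print('  lid top edges along row:',end=''); u,v=proj('c11',[*unit(-.01,y),.28]); print((round(u,1),round(v,1)),[tuple(g[int(v),int(u)+k].tolist()) for k in range(-24,25,4)])
d=np.abs(a.astype(int)-b).max(2); u,v=proj('c11',[*unit(-.01,.083),.24]).astype(int); print('shelf jar diff',(d[v-20:v+15,u-14:u+15]>35).sum())
m=cv2.inRange(g,(5,130,60),(20,255,255))
# drawer front: gap between front and board
for y in(-.12,.1): print([ (x,tuple(g[int(q[1]),int(q[0])].tolist())) for x in(-.13,-.12,-.108,-.1,-.09,-.08) for q in[proj('c11',[*unit(x,y),.119])]])
E
```

```text
t 71.7 at [0.5349 0.0325 0.3502] a 61.8 w 0.0768 f [0.3 0.8 0.1]
A changed px 864; B changed px 976; C changed px 1057; j1 changed px 749; j2 changed px 477; mug changed px 0; tin changed px 0; 
0.083 [(0.28, (21, 36, 135)), (0.26, (17, 128, 72)), (0.25, (18, 38, 136)), (0.23, (21, 39, 136)), (0.22, (20, 39, 137)), (0.2, (20, 37, 138))]
  lid top edges along row:(np.float64(438.5), np.float64(175.7)) [(22, 49, 141), (19, 51, 141), (22, 48, 117), (20, 37, 137), (20, 38, 136), (21, 36, 135), (20, 39, 137), (19, 36, 135), (21, 36, 136), (21, 38, 135), (20, 41, 137), (26, 44, 140), (25, 45, 141)]
0.003 [(0.28, (19, 40, 134)), (0.26, (18, 126, 75)), (0.25, (20, 39, 136)), (0.23, (19, 36, 133)), (0.22, (21, 36, 135)), (0.2, (17, 38, 136))]
  lid top edges along row:(np.float64(427.9), np.float64(202.2)) [(17, 129, 121), (18, 130, 116), (15, 130, 88), (18, 34, 135), (19, 36, 134), (19, 36, 135), (21, 36, 134), (20, 38, 136), (18, 37, 137), (19, 36, 134), (18, 38, 135), (18, 123, 85), (17, 130, 122)]
-0.07 [(0.28, (19, 39, 138)), (0.26, (17, 171, 61)), (0.25, (16, 162, 60)), (0.23, (16, 59, 73)), (0.22, (16, 176, 61)), (0.2, (14, 186, 52))]
  lid top edges along row:(np.float64(417.1), np.float64(229.4)) [(17, 134, 112), (17, 134, 118), (16, 41, 80), (19, 36, 136), (17, 39, 136), (21, 36, 134), (19, 39, 138), (19, 39, 138), (19, 36, 133), (20, 38, 135), (19, 40, 134), (19, 136, 71), (18, 124, 70)]
shelf jar diff 275
[(-0.13, (21, 60, 81)), (-0.12, (18, 57, 81)), (-0.108, (20, 47, 120)), (-0.1, (21, 49, 140)), (-0.09, (18, 139, 121)), (-0.08, (18, 136, 122))]
[(-0.13, (30, 40, 139)), (-0.12, (26, 42, 139)), (-0.108, (24, 47, 129)), (-0.1, (23, 47, 140)), (-0.09, (17, 131, 115)), (-0.08, (18, 134, 124))]
```

```bash
python3 -c "
from workcell import bot
print(bot.job_done())"
```

```text
the job is handed in; nothing more can be done
None
```

The job is handed in: all three cartons lie flat in the shut drawer, and both counter jars stand on the shelf beside the first. The shelf jar, mug and tin were not moved. The only notable contacts were a brief 80 N while reaching for the handle and a 59 N press on the carton already in the drawer. The 59 N press came while lowering the third carton; I raised it, re-measured and placed it clear of the other two.

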